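Gather the last bushings in the tote's spout corner

ROBOT

A 6-joint arm with a two-finger parallel gripper is mounted at the origin on the work surface. World frame = base frame: x ahead of the robot, y to its left, z up, the work surface at z = 0. Lengths are in m, angles in rad, forces in N, time in s.
With the tool pointing down it reaches from about 0.375 to 0.9 m from the base axis. Payload 3.1 kg.
Tool frame: the origin (TCP) lies on the centre line of the jaws, within the pads' length; the fingertips stand 25 mm ahead of it and the grasp point (between the pads) lies 6 mm ahead of it; x points along the fingers, y is the direction in which the jaws open and shut, and the axes are right-handed (so a half turn about x gives the same grasp; the last joint's range is limited). The gripper opens to 87 mm and grips with 3 to 60 N. Pads are 19 mm wide; open, the fingers measure 117 mm over their backs; the gripper's body (75 mm by 190 mm) begins 51 mm behind the grasp point.
Start: joints at [-1.365, 0.527, 1.433, -0, 1.181, -0.178], TCP at [0.234, -0.579, 0.248] pointing down, gripper open.
Joint ranges: [-3.08, 3.08], [-0.75, 2.2], [0.22, 2.44], [-1.43, 4.57], [0, 2.65], [-2.85, 2.85]. Speed limits (rad/s): [2.79, 2.79, 3.14, 3.14, 3.14, 3.14].

INTERFACE

Orientations are given as a unit quaternion [x, y, z, w].
In Python, from rig import robot gives the robot as it stands. The module is installed in compiled form; this text tells all that it offers.
- The arm moves only by the tool move_arm, never from a script. Its argument "commands" is a list of rows, each a list of 5 numbers: the gripper's target within -1 to 1 (shut at 1, half-way at 0, fully open at -1), then the shift along the tool's x, y, z in mm, then the turn about the tool's x in degrees. A call has 1 to 8 rows; each row is the pose to reach, as a shift and turn from the pose commanded when the call began, along the tool's axes at that moment; what a row does not reach only later rows make up. A row lasts 1/12 s, in which the tool goes at most 41.7 mm and 7.16 degrees, less where a joint would pass 70% of its speed; a pose out of reach is approached as far as the arm can. A call with a gripper value outside its range is refused whole. The fingers move at their own pace and stop on an object; "newtons" is the grip in N (left out, the last holds). Time passes only in rows, so rows that repeat a pose let the fingers close. It gives the time, the measured TCP pose, the force and the opening at its end, in the units of the state.
- robot.get_obs(): the state, without advancing time (a new reading comes with each control period).
- robot.camera(name): name is "scene" or "top" or "wrist"; returns a dict with "image" (400x640x3 uint8, red, green, blue), "fx", "fy", "cx", "cy" (pixels), "xyz" and "rotation" of the camera in the world; the wrist camera has in their place "tool_from_camera" (4x4, takes a point from camera to tool coordinates, whose origin is the TCP and whose axes are the tool frame's). Camera axes: x right, y down, z forward; pixel columns grow to the right and rows downward; lengths in m; the calibration is good to about 2 mm. A picture is of the moment at which its call begins: read the wrist's pose just before it. There is no depth.
- robot.hand_in(): hands the job in, once; it reports no verdict.
Trained networks look in a picture, given as the dict that the camera call returned (one of the last four; its "shot" number tells which), for a name from the list of things; names that differ only in an ending like _2 or _b are one class to them, and where a whole thing is asked for, a point or a joint stands for the part that bears it (a point fixed in the world has none). Each returns a list of dicts, best first, with "p" (0 to 1); they miss things now and then, are a little off and sometimes report something else, mostly with a low value. They report only what shows in the picture. A call takes as long as a camera call. They do not tell look-alikes from the thing itself.
- robot.regions_of(picture, name): "pixels" (400x640 bool, what is visible of it) and "bbox" ([left, top, right, bottom] in pixels, round what is visible of it).
The state is a dict: "time": time; "q": joint angles; "joint_velocities": joint speeds; "joint_torque": joint torques, N m; "position": TCP position; "tool_rot": TCP orientation; "ft_force": force on the tool from outside, world axes, zero at the start; "moment": the same for the moment, N m; "grip_width": finger opening in m.
Only numpy, scipy, OpenCV 4.12 (cv2) and the standard library are available. Lean on these libraries where they do the work, as an engineer would, in place of code of your own. Each camera call takes 0.05 s, during which the arm holds its last target.

TASK

Take the scoop cup out of the tote, nest it upright in the identical empty cup standing on the bench and let go of it. Then take the tote by its grip tab and tip it towards the pouring spout, steeply enough that all four brass bushings slide together into the spout corner without any of them spilling. Finish still holding the tote tipped like that, so that the winder operator can take the bushings; leave the coil, the carton and the screwdriver where they are.

Things in the scene. Friction and masses are not known exactly. Their poses are not given: they have to be found in the camera images.
- tote: grey plastic tray 220 mm long (x) by 150 mm wide (y), walls 48 mm high with 8 mm rolled rim, walls and floor 4 mm thick, 0.3 to 0.55 kg. Origin: middle of its underside; x towards the end with the grip tab, z up. Three corners are square; the one away from the tab on the +y side is cut off at 45 degrees (40 mm off each side) by the low pouring spout. Starts flat on the bench, tab away from the robot.
- grip (a point): point on the tote's grip tab, at (108, 0, 68) mm in the tote's axes; same axes as the tote. The tab is a solid upright plate in the middle of one short end: 12 mm thick (along x), 56 mm wide (along y), its top 14 mm above this point and 34 mm above the rim.
- spout (a point): the tote's spout corner: middle of the inside face of the 45 degree spout wall, at floor level, at (-87.2, 52.2, 4) mm in the tote's axes. x points from the spout wall into the tote, z up. The spout wall is 57 mm long, 32 mm high, with a lip flaring out above it. Its outer bottom edge, on which the tote can be tipped, lies at (-4, 0, -4) mm from here.
- scoop_mid (a point): centre, half-way up, of the scoop cup that stands upright in the tote near the spout: bare aluminium, open, 80 mm tall, rim 62 mm across; upper 26 mm nearly straight (62 to 60 mm), then a shoulder stepping in to 51 mm, tapering to a 35 mm foot; wall 2 mm; 0.09 kg. Nested, its shoulder sits on the mate's rim, about 26 mm higher than the mate. z up.
- mate_mid (a point): centre, half-way up, of the empty mate cup that stands upright on the bench to the left or the right of the tote; same shape and size as the scoop cup, mouth 58 mm across inside. z up.
- coil: bystander: finished copper-wound toroid lying flat on the bench on the other side of the tote, 112 mm across, 50 mm high, origin at the centre of its underside; heavy.
- carton: bystander: cardboard carton 110 x 160 x 45 mm, origin at the centre of its underside.
- driver: bystander: screwdriver with a black handle, 190 mm long, lying on the bench beyond the tote.
- bush0: flanged brass bushing, loose on the tote's floor: flange 20 mm across and 4 mm thick, barrel 14 mm across, 15 mm tall in all, 18 g; origin at the centre of its flange's underside. It slides on the tote's floor and walls from 8 to 13 degrees of slope (up to about 22 degrees of tilt straight towards the spout bring it along a side wall into the corner).
- bush1: flanged brass bushing, loose on the tote's floor: flange 20 mm across and 4 mm thick, barrel 14 mm across, 15 mm tall in all, 18 g; origin at the centre of its flange's underside. It slides on the tote's floor and walls from 8 to 13 degrees of slope (up to about 22 degrees of tilt straight towards the spout bring it along a side wall into the corner).
- bush2: flanged brass bushing, loose on the tote's floor: flange 20 mm across and 4 mm thick, barrel 14 mm across, 15 mm tall in all, 18 g; origin at the centre of its flange's underside. It slides on the tote's floor and walls from 8 to 13 degrees of slope (up to about 22 degrees of tilt straight towards the spout bring it along a side wall into the corner).
- bush3: flanged brass bushing, loose on the tote's floor: flange 20 mm across and 4 mm thick, barrel 14 mm across, 15 mm tall in all, 18 g; origin at the centre of its flange's underside. It slides on the tote's floor and walls from 8 to 13 degrees of slope (up to about 22 degrees of tilt straight towards the spout bring it along a side wall into the corner).
Mind the look-alikes: they are no part of the job. Leave any blue, orange or turquoise look-alike of the part that bears scoop_mid alone.

How it is judged:
By the outcome, as a careful person would: the job done as asked, in the order asked, and still so for the second after the job is handed in, while the arm keeps its last pose, push and grip.
It also fails if it takes over 48 s, if anything falls off the work surface, if the arm or the gripper's body presses on something with over 40 N, if the wrist force passes 120 N, or if a joint passes its speed limit or range.

## Working session

There is one attempt and no reset: what is moved stays moved. The work goes in short steps, Python scripts to look and compute and a tool call to move; the robot and the scene stay as the last step left them, time stands still between calls to the robot, and variables do not carry over. Pictures are saved under pics/ and viewed, and the job is handed in when it is done.

Besides the shell and the picture viewer there is one more tool, called after "Request:" in YAML: its name, and indented under it one key for each argument. move_arm: Moves the arm, as the interface text tells. Its arguments: {"type":"object","properties":{"commands":{"type":"array","items":{"type":"array","items":{"type":"number"}}},"newtons":{"type":"number"}},"required":["commands"]}

```bash
ls; mkdir -p pics
python3 - <<'E'
from rig import robot
import cv2,json
print(robot.get_obs())
for n in ["scene","top","wrist"]:
    c=robot.camera(n); cv2.imwrite(f"pics/a_{n}.png",c["image"][:,:,::-1])
    print(n,{k:v for k,v in c.items() if k!="image"})
E
```

```text
pics
{'time': 0.0, 'q': array([-1.36548804e+00,  5.28487295e-01,  1.43392889e+00, -2.78602671e-05,
        1.18140625e+00, -1.78497608e-01]), 'joint_velocities': array([-0.00079153,  0.00245511, -0.00061341, -0.00108019, -0.00143605,
       -0.00017658]), 'joint_torque': array([-1.54329937e-03, -4.40043175e+01, -1.76593924e+01,  6.32314011e-02,
        5.82140533e-02, -1.76581066e-04]), 'position': array([ 0.2339097 , -0.57882468,  0.24655015]), 'tool_rot': array([-0.69410565, -0.13565628,  0.694145  , -0.13407998]), 'ft_force': array([-0.46759876, -0.71988855,  0.0091941 ]), 'moment': array([0.00465397, 0.00166348, 0.00783199]), 'grip_width': 0.08691814929304052}
scene {'fx': 393.86637933417865, 'fy': 393.86637933417865, 'cx': 319.9145841869452, 'cy': 203.26060747638488, 'xyz': array([ 1.28574545, -0.40139229,  0.81018314]), 'rotation': array([ 0.79880689,  0.42736178, -0.20291903, -0.37160911]), 'shot': 1}
top {'fx': 519.2352046771128, 'fy': 519.2352046771128, 'cx': 317.6978195808449, 'cy': 192.74283007169706, 'xyz': array([0.48799261, 0.05692197, 1.24054599]), 'rotation': array([ 0.70854952, -0.70497578,  0.0211525 , -0.02278801]), 'shot': 2}
wrist {'fx': 310.5159810849268, 'fy': 310.5159810849268, 'cx': 320.5869502167421, 'cy': 197.24592877481155, 'tool_from_camera': array([[ 5.18951897e-04, -2.64978061e-01,  9.64254301e-01,
        -1.37270615e-01],
       [ 9.99999618e-01,  8.16016049e-04, -3.13947626e-04,
         5.68542382e-04],
       [-7.03657752e-04,  9.64254096e-01,  2.64978383e-01,
        -7.24459613e-02],
       [ 0.00000000e+00,  0.00000000e+00,  0.00000000e+00,
         1.00000000e+00]]), 'shot': 3}
```

View pics/a_top.png

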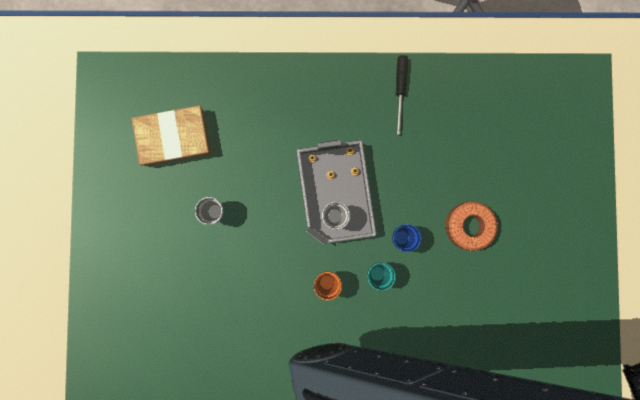

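View pics/a_scene.png

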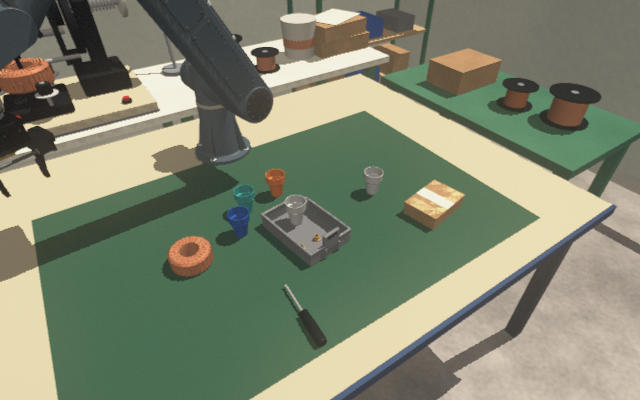

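```bash
cat > h.py <<'E'
import numpy as np,cv2
from scipy.spatial.transform import Rotation as R
from scipy.optimize import least_squares
def pose(c,obs=None):
    if "tool_from_camera" in c:
        T=np.eye(4);T[:3,:3]=R.from_quat(obs["tool_rot"]).as_matrix();T[:3,3]=obs["position"]
        T=T@c["tool_from_camera"];return T[:3,:3],T[:3,3]
    return R.from_quat(c["rotation"]).as_matrix(),np.array(c["xyz"])
def proj(c,P,obs=None):
    Rm,t=pose(c,obs);p=(np.atleast_2d(P)-t)@Rm
    return np.c_[c["fx"]*p[:,0]/p[:,2]+c["cx"],c["fy"]*p[:,1]/p[:,2]+c["cy"]]
def onz(c,uv,z,obs=None):
    Rm,t=pose(c,obs);uv=np.atleast_2d(uv)
    d=np.c_[(uv[:,0]-c["cx"])/c["fx"],(uv[:,1]-c["cy"])/c["fy"],np.ones(len(uv))]@Rm.T
    return t+d*((z-t[2])/d[:,2])[:,None]
def crop(c,b,k,name,pts=None):
    im=c["image"][b[1]:b[3],b[0]:b[2],::-1]
    im=cv2.resize(im,None,fx=k,fy=k,interpolation=cv2.INTER_CUBIC)
    for p in ([] if pts is None else pts):
        cv2.circle(im,tuple(int(round(v)) for v in ((p-np.array(b[:2])+.5)*k)),2,(0,0,255),-1)
    cv2.imwrite(name,im)
E
python3 - <<'E'
from h import *; from rig import robot
for cam in ["top","scene"]:
    c=robot.camera(cam)
    for n in ["scoop_mid","tote","bush0","coil"]:
        for r in robot.regions_of(c,n):
            if r["p"]<.3: continue
            ys,xs=np.nonzero(r["pixels"]);m=[xs.mean(),ys.mean()]
            print(cam,n,round(r["p"],2),r["bbox"],np.round(m,1), "z.08",np.round(onz(c,m,.08)[0],3),"z0",np.round(onz(c,m,0)[0],3))
    crop(c,[280,130,400,310] if cam=="top" else [220,160,400,280],4,f"pics/b_{cam}.png")
    if cam=="top": crop(c,[180,180,240,240],8,"pics/b_mate.png")
E
```

```text
top scoop_mid 0.97 [386.7, 224.3, 419.1, 253.1] [405.9 237.3] z.08 [ 0.462 -0.137  0.08 ] z0 [ 0.46 -0.15  0.  ]
top scoop_mid 0.95 [366.4, 262.6, 399.5, 289.5] [380.5 275.6] z.08 [ 0.377 -0.08   0.08 ] z0 [ 0.369 -0.09   0.   ]
top scoop_mid 0.8 [310.7, 271.9, 342.2, 301.9] [326.9 285. ] z.08 [0.356 0.038 0.08 ] z0 [0.346 0.037 0.   ]
top scoop_mid 0.73 [323.8, 201.3, 351.5, 229.5] [335.5 214.9] z.08 [0.511 0.02  0.08 ] z0 [0.512 0.017 0.   ]
top tote 0.78 [295.6, 136.4, 374.3, 244.1] [335.6 189.4] z.08 [0.568 0.02  0.08 ] z0 [0.573 0.017 0.   ]
top tote 0.4 [396.4, 56.1, 408.7, 132.8] [400.8  82.2] z.08 [ 0.813 -0.127  0.08 ] z0 [ 0.835 -0.14   0.   ]
top bush0 0.58 [306.0, 155.5, 313.0, 159.7] [311.2 157.8] z.08 [0.639 0.075 0.08 ] z0 [0.649 0.076 0.   ]
top bush0 0.48 [326.3, 168.0, 332.7, 179.3] [330.1 174.3] z.08 [0.602 0.032 0.08 ] z0 [0.61  0.031 0.   ]
top bush0 0.44 [350.1, 168.4, 359.5, 172.2] [354.3 170.7] z.08 [ 0.61  -0.022  0.08 ] z0 [ 0.619 -0.028  0.   ]
top bush0 0.4 [345.4, 146.3, 355.5, 155.2] [349.3 150.6] z.08 [ 0.656 -0.011  0.08 ] z0 [ 0.667 -0.015  0.   ]
top
[... 403 characters left out ...]
.15  0.08] z0 [ 0.402 -0.123 -0.   ]
scene scoop_mid 0.64 [287.0, 199.2, 304.4, 227.6] [294.8 208.3] z.08 [0.534 0.005 0.08 ] z0 [0.451 0.05  0.   ]
scene scoop_mid 0.46 [362.5, 165.6, 380.7, 195.7] [372.2 179. ] z.08 [0.548 0.277 0.08 ] z0 [0.467 0.351 0.   ]
scene tote 0.81 [258.7, 197.3, 350.1, 268.0] [307.  231.7] z.08 [ 0.634 -0.017  0.08 ] z0 [0.563 0.025 0.   ]
scene tote 0.37 [285.3, 195.5, 303.4, 225.1] [295.1 208.4] z.08 [0.535 0.006 0.08 ] z0 [0.452 0.05  0.   ]
scene bush0 0.48 [310.8, 238.0, 321.4, 237.8] [316.4 238.2] z.08 [ 0.669 -0.009  0.08 ] z0 [0.601 0.034 0.   ]
scene coil 0.7 [166.7, 236.8, 210.7, 276.0] [189.5 256.2] z.08 [ 0.545 -0.307  0.08 ] z0 [ 0.464 -0.297  0.   ]
```

View pics/b_top.png

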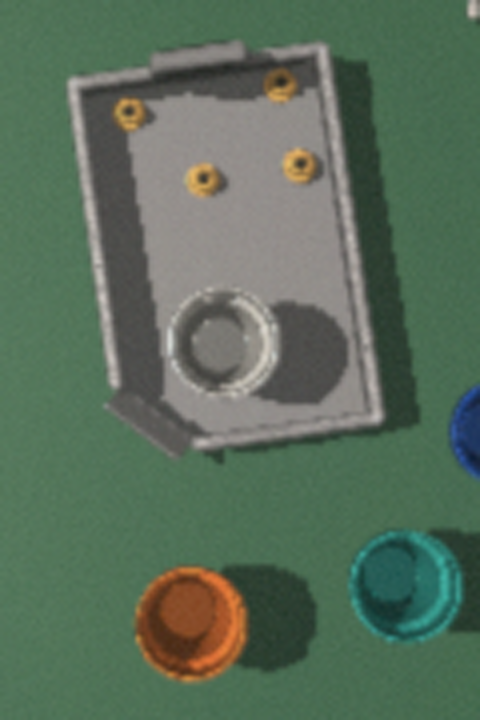

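View pics/b_scene.png

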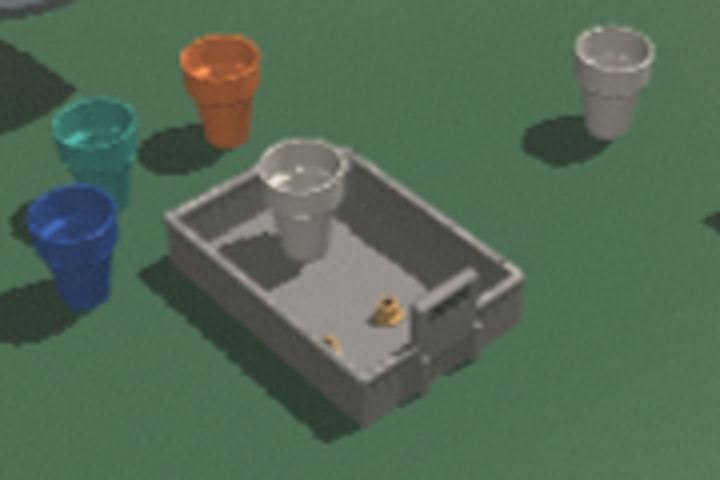

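View pics/b_mate.png

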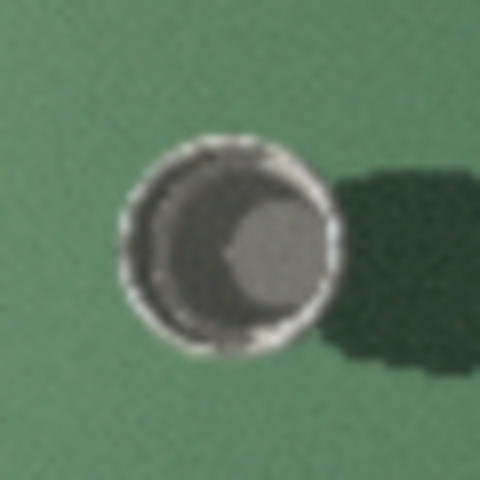

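```bash
cat >> h.py <<'E'
def tri(c1,uv1,c2,uv2):
    f=lambda P: np.r_[proj(c1,P)[0]-uv1,proj(c2,P)[0]-uv2]
    r=least_squares(f,[.5,0,.05]);return r.x,r.fun
def goto(obs,xyz,jaw=None):
    """shift in tool axes mm from measured pose; turn deg so tool y is along world angle jaw (deg, mod 180)"""
    M=R.from_quat(obs["tool_rot"]).as_matrix()
    s=M.T@(np.array(xyz)-obs["position"])*1000
    t=None
    if jaw is not None:
        a=np.degrees(np.arctan2(M[1,1],M[0,1]))
        d=(jaw-a+90)%180-90; t=-d if M[2,0]<0 else d
    return np.round(s,1),t
E
python3 - <<'E'
from h import *; from rig import robot
t=robot.camera("top");s=robot.camera("scene");o=robot.get_obs();print(o["time"])
print(R.from_quat(o["tool_rot"]).as_matrix().round(3))
for n,a,b in [("scoop",[335,215],[295.5,201.5]),("mate",[208.4,210.1],[373,172]),("orange",[327.2,285.2],[274.7,174.3])]:
    P,f=tri(t,a,s,b);print(n,P.round(4),f.round(1),onz(t,a,.084 if n=="scoop" else .08).round(4),onz(s,b,.084 if n=="scoop" else .08).round(4))
k=np.array([[70,80],[326,45],[382,420],[113,390],[200,446]])/4+[280,130]-.5
W=onz(t,k,.048);print(W.round(4))
mod=np.array([[110,75],[110,-75],[-110,-75],[-110+40,75],[-110,35]])/1000
f=lambda p:(mod@np.array([[np.cos(p[2]),np.sin(p[2])],[-np.sin(p[2]),np.cos(p[2])]])+p[:2]-W[:,:2]).ravel()
r=least_squares(f,[.57,.02,.1]);print(r.x.round(4),(r.fun.reshape(-1,2)*1000).round(1))
E
```

```text
0.75
[[ 0.     0.374 -0.927]
 [-0.    -0.927 -0.374]
 [-1.     0.    -0.   ]]
scoop [0.5107 0.0211 0.0819] [-0.1 -0.  -0.1  0. ] [[0.5105 0.021  0.084 ]] [[0.5131 0.0202 0.084 ]]
mate [0.52   0.3039 0.0796] [ 0.1  0.   0.1 -0. ] [[0.5201 0.304  0.08  ]] [[0.5202 0.3032 0.08  ]]
orange [0.355  0.0376 0.0795] [ 0.   0.   0.1 -0. ] [[0.3551 0.0377 0.08  ]] [[0.3556 0.0371 0.08  ]]
[[ 0.6622  0.1083  0.048 ]
 [ 0.6833 -0.0398  0.048 ]
 [ 0.4671 -0.0718  0.048 ]
 [ 0.4834  0.0823  0.048 ]
 [ 0.4517  0.0323  0.048 ]]
[0.5644 0.0175 0.1525] [[-0.4  0. ]
 [ 1.3 -0.2]
 [ 0.  -1.6]
 [ 0.4 -1.3]
 [-1.3  3. ]]
```

Run:
```python
from h import *; from rig import robot
o=robot.get_obs()
print(goto(o,[.511,.021,.200],8.7),goto(o,[.511,.021,.087],8.7))
```

```text
(array([  47.6, -453.2, -481.6]), np.float64(-76.71118394674608)) (array([ 160.6, -453.2, -481.6]), np.float64(-76.71118394674608))
```

Request:
move_arm:
  commands:
    - [-1, 48, -453, -482, -77]
    - [-1, 48, -453, -482, -77]
    - [-1, 48, -453, -482, -77]
    - [-1, 48, -453, -482, -77]
    - [-1, 48, -453, -482, -77]
    - [-1, 48, -453, -482, -77]
    - [-1, 48, -453, -482, -77]
    - [-1, 48, -453, -482, -77]

```text
time: 1.42
position: [0.374, -0.276, 0.2236]
tool_rot: [0.543, 0.452, -0.543, 0.453]
ft_force: [0.8, -0.1, 0.4]
grip_width: 0.0867
```

Run:
```python
from h import *; from rig import robot
o=robot.get_obs()
print(o["time"],o["position"],o["q"],goto(o,[.511,.021,.200],8.7))
```

```text
1.4167 [ 0.37396748 -0.27603968  0.223613  ] [-8.77078731e-01  3.49447883e-01  1.84983990e+00  1.50978005e-04
  9.41357128e-01 -6.95657287e-01] (array([  23.5,   81.1, -316.9]), np.float64(-19.099760299767013))
```

Request:
move_arm:
  commands:
    - [-1, 23, 75, -302, -17]
    - [-1, 23, 75, -302, -17]
    - [-1, 23, 75, -302, -17]
    - [-1, 23, 75, -302, -17]
    - [-1, 23, 75, -302, -17]
    - [-1, 23, 75, -302, -17]
    - [-1, 23, 75, -302, -17]
    - [-1, 23, 75, -302, -17]

```text
time: 2.08
position: [0.5046, 0.009, 0.2005]
tool_rot: [0.472, 0.527, -0.47, 0.528]
ft_force: [-0.7, -0.8, 0.8]
grip_width: 0.0871
```

Run:
```python
from h import *; from rig import robot
robot.camera("top");o=robot.get_obs();c=robot.camera("wrist")
print(o["time"],o["position"],o["q"],goto(o,[.511,.021,.200],8.7),goto(o,[.511,.021,.087],8.7))
cv2.imwrite("pics/c_w.png",c["image"][:,:,::-1])
print(proj(c,[[.511,.021,.084]],o))
```

```text
2.1333 [0.50550511 0.01042123 0.20038114] [-0.20225397  0.43525312  1.78000598  0.00336653  0.92420668 -0.3181373 ] (array([ 0.4,  6.7, -9.9]), np.float64(-2.1765744089954495)) (array([113.4,   6.3,  -9.7]), np.float64(-2.1765744089954495))
[[327.92270074 188.8061796 ]]
```

View pics/c_w.png

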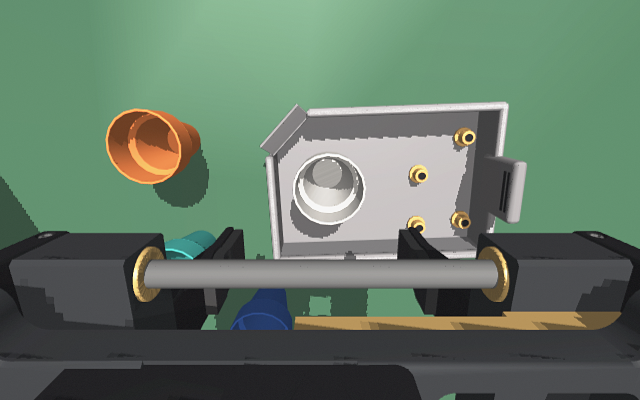

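Request:
move_arm:
  commands:
    - [-1, 0, 5, -7, -2]
    - [-1, 0, 5, -7, -2]
    - [-1, 20, 5, -7, -2]
    - [-1, 40, 5, -7, -2]
    - [-1, 60, 5, -7, -2]
    - [-1, 60, 5, -7, -2]

```text
time: 2.68
position: [0.505, 0.0115, 0.1378]
tool_rot: [0.462, 0.536, -0.464, 0.532]
ft_force: [-1.1, -0.1, -0.6]
grip_width: 0.0867
```

Run:
```python
from h import *; from rig import robot
o=robot.get_obs()
print(o["time"],o["position"],goto(o,[.511,.021,.087],8.7))
```

```text
2.6833 [0.50495918 0.01152005 0.13778675] (array([50.8,  7.7, -8.4]), np.float64(-0.5410977602158198))
```

Request:
move_arm:
  commands:
    - [-1, 0, 8, -8, -0.5]
    - [-1, 0, 8, -8, -0.5]
    - [-1, 25, 8, -8, -0.5]
    - [-1, 51, 8, -8, -0.5]
    - [-1, 51, 8, -8, -0.5]

```text
time: 3.1
position: [0.5131, 0.0218, 0.0876]
tool_rot: [0.459, 0.538, -0.461, 0.536]
ft_force: [-0.7, 0.6, -0.1]
grip_width: 0.0873
```

Run:
```python
from h import *; from rig import robot
o=robot.get_obs()
print(o["time"],o["position"],o["ft_force"],goto(o,[.511,.021,.087],8.7))
c=robot.camera("wrist")
cv2.imwrite("pics/d_w.png",c["image"][:,:,::-1])
```

```text
3.1 [0.51306809 0.02184177 0.08758989] [-0.65949425  0.59866032 -0.07463229] (array([ 0.6, -2.2,  0.5]), np.float64(0.09093208136242481))
```

View pics/d_w.png

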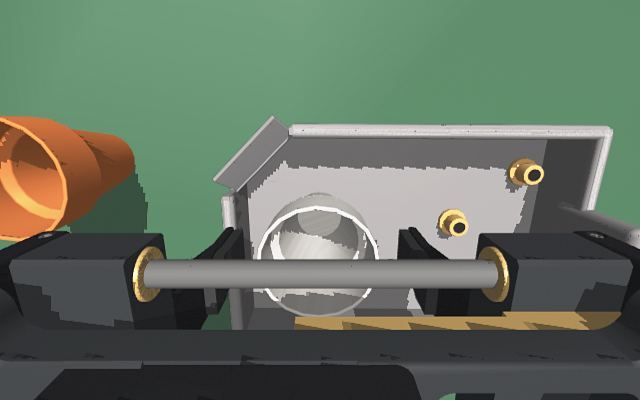

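Request:
move_arm:
  commands:
    - [1, 0, 0, 0, 0]
    - [1, 0, 0, 0, 0]
    - [1, 0, 0, 0, 0]
    - [1, 0, 0, 0, 0]
    - [1, 0, 0, 0, 0]
    - [1, 0, 0, 0, 0]
  newtons: 15

```text
time: 3.65
position: [0.5145, 0.0216, 0.0903]
tool_rot: [0.46, 0.536, -0.46, 0.537]
ft_force: [-0.7, 0.2, 4.7]
grip_width: 0.0619
```

Request:
move_arm:
  commands:
    - [1, -20, 0, 0, 0]
    - [1, -50, 0, 0, 0]
    - [1, -90, 0, 0, 0]
    - [1, -105, 0, 0, 0]
    - [1, -105, 0, 0, 0]

```text
time: 4.07
position: [0.5169, 0.0214, 0.1984]
tool_rot: [0.462, 0.534, -0.458, 0.54]
ft_force: [0.9, -0.6, -1.4]
grip_width: 0.062
```

Run:
```python
from h import *; from rig import robot
c=robot.camera("scene");o=robot.get_obs()
print(o["time"],o["position"],o["ft_force"],o["grip_width"],goto(o,[.520,.304,.195],8.7))
crop(c,[220,80,400,280],3,"pics/e_s.png")
```

```text
4.1167 [0.51541045 0.02155629 0.19627633] [ 0.60628365 -0.25105221 -0.87597552] 0.06228327439141121 (array([   1.1,   47.7, -278.4]), np.float64(0.09119072164135389))
```

View pics/e_s.png

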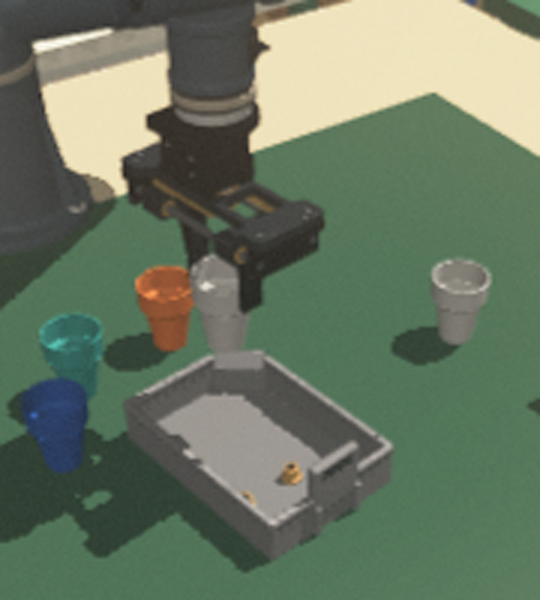

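Request:
move_arm:
  commands:
    - [1, 1, 7, -40, 0]
    - [1, 1, 14, -80, 0]
    - [1, 1, 21, -120, 0]
    - [1, 1, 28, -160, 0]
    - [1, 1, 35, -200, 0]
    - [1, 1, 41, -240, 0]
    - [1, 1, 48, -272, 0]
    - [1, 1, 48, -278, 0]

```text
time: 4.78
position: [0.5182, 0.3087, 0.1913]
tool_rot: [0.459, 0.539, -0.459, 0.537]
ft_force: [0.9, 0.5, -0.7]
grip_width: 0.062
```

Run:
```python
from h import *; from rig import robot
robot.camera("top");o=robot.get_obs();c=robot.camera("wrist")
print(o["time"],o["position"],o["ft_force"],o["grip_width"],goto(o,[.520,.304,.195],8.7))
cv2.imwrite("pics/f_w.png",c["image"][:,:,::-1])
c=robot.camera("scene");crop(c,[300,60,440,220],4,"pics/f_s.png")
c=robot.camera("top");crop(c,[160,160,280,280],4,"pics/f_t.png")
```

```text
4.8333 [0.51765784 0.30728666 0.19115943] [ 0.70427464  0.99109027 -1.45637611] 0.062132903054384084 (array([-3.8,  1.8,  3.6]), np.float64(0.3453009887189893))
```

View pics/f_w.png

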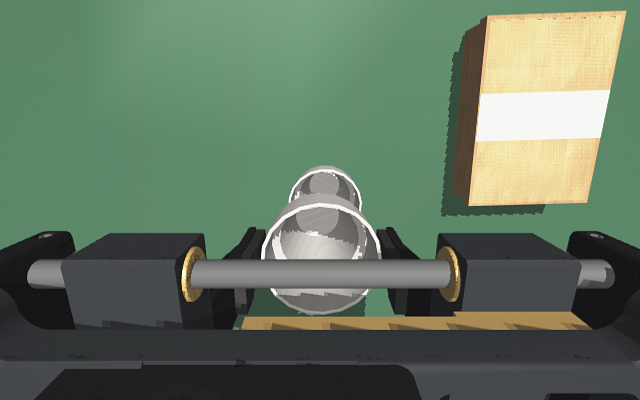

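View pics/f_s.png

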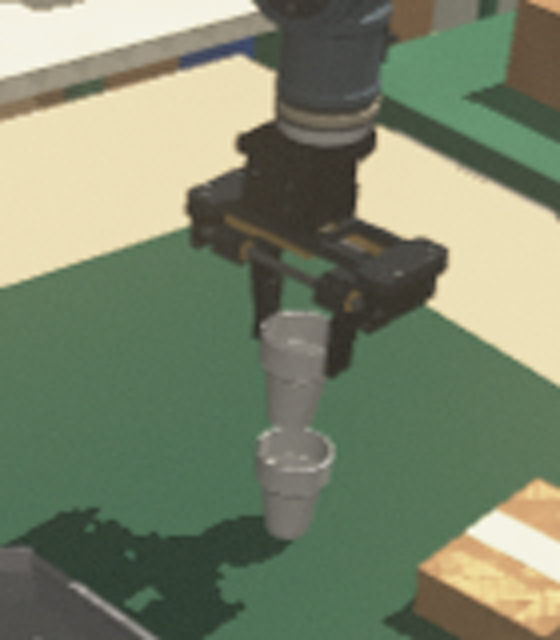

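Run:
```python
from h import *; from rig import robot
c=robot.camera("wrist");o=robot.get_obs()
T=c["tool_from_camera"]
a=np.linspace(0,2*np.pi,72)
for x in [.002,.006,.010]:
  for z in [-.004,0,.004]:
    P=np.c_[np.full(72,x),.031*np.cos(a),z+.031*np.sin(a)]
    p=(P-T[:3,3])@T[:3,:3];u=np.c_[c["fx"]*p[:,0]/p[:,2]+c["cx"],c["fy"]*p[:,1]/p[:,2]+c["cy"]]
    print(x,z,u.min(0).round(1),u.max(0).round(1))
b=np.c_[.52+.031*np.cos(a),.304+.031*np.sin(a),np.full(72,.08)]
u=proj(c,b,o);print("mate pred",u.min(0),u.max(0))
crop(c,[230,150,410,330],4,"pics/g_w.png")
print(o["position"])
```

```text
0.002 -0.004 [257.4 194.8] [383.8 310.6]
0.002 0 [257.8 203.1] [383.4 317.3]
0.002 0.004 [258.2 211.2] [383.  323.8]
0.006 -0.004 [258.9 192.7] [382.3 305.9]
0.006 0 [259.3 200.7] [381.8 312.5]
0.006 0.004 [259.7 208.7] [381.4 318.9]
0.01 -0.004 [260.4 190.6] [380.8 301.5]
0.01 0 [260.8 198.5] [380.4 307.9]
0.01 0.004 [261.2 206.3] [380.  314.2]
mate pred [285.84768332 162.44505705] [360.1563516  233.93121337]
[0.51844876 0.30219555 0.19216441]
```

View pics/g_w.png

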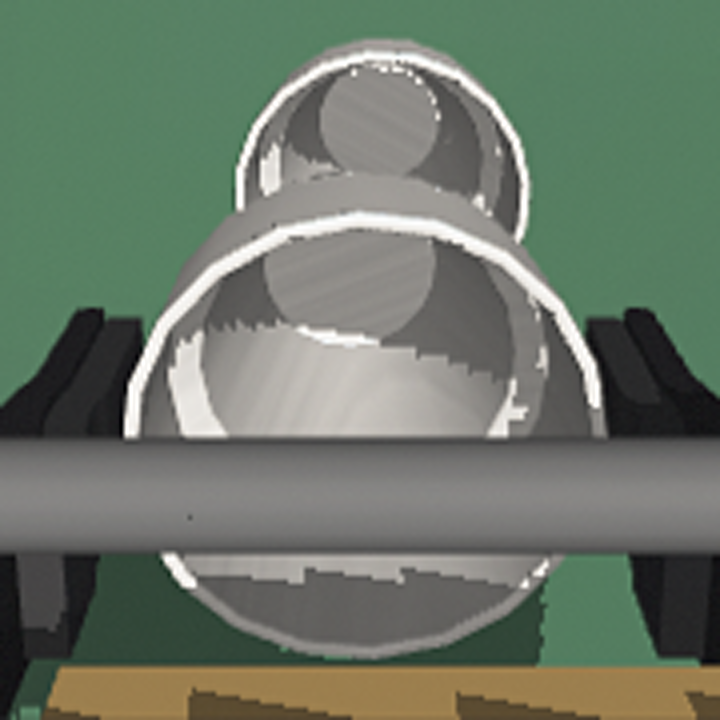

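Request:
move_arm:
  commands:
    - [1, 0, 0, 0, 0]
    - [1, 0, 0, 0, 0]

```text
time: 5.2
position: [0.5194, 0.3022, 0.1933]
tool_rot: [0.461, 0.536, -0.461, 0.536]
ft_force: [0.5, -0.3, -1.7]
grip_width: 0.062
```

Run:
```python
from h import *; from rig import robot
a=np.linspace(0,2*np.pi,72)
for i in range(3):
    o=robot.get_obs();c=robot.camera("wrist")
    b=np.c_[.52+.031*np.cos(a),.304+.031*np.sin(a),np.full(72,.08)]
    u=proj(c,b,o);print(o["time"],o["position"],o["joint_velocities"].round(3),"mate pred",u.min(0),u.max(0))
crop(c,[230,150,410,330],4,"pics/h_w.png",u)
print(goto(o,[.52,.304,.15],8.7))
```

```text
5.2 [0.51937694 0.30221774 0.19326311] [ 0.004 -0.004 -0.005 -0.001 -0.002  0.001] mate pred [284.56414095 162.18874215] [358.56921813 233.42716592]
5.25 [0.51946409 0.30241605 0.19341031] [ 0.005 -0.001 -0.006  0.002  0.     0.001] mate pred [284.40103143 162.40574707] [358.35023919 233.581994  ]
5.3 [0.51949139 0.30265574 0.19349605] [ 0.005 -0.    -0.005  0.     0.     0.001] mate pred [284.31585088 162.6895577 ] [358.22290643 233.81090049]
(array([43.5,  0.7, -1.3]), np.float64(-0.013597797361143193))
```

View pics/h_w.png

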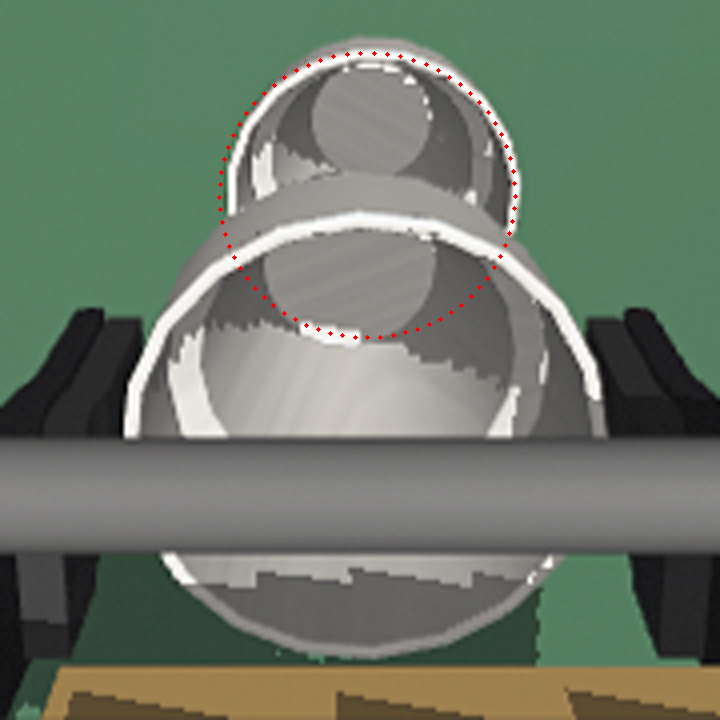

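Request:
move_arm:
  commands:
    - [1, 0, 1.5, -3, 0]
    - [1, 20, 1.5, -3, 0]
    - [1, 35, 1.5, -3, 0]
    - [1, 50, 1.5, -3, 0]
    - [1, 58, 1.5, -3, 0]
    - [1, 58, 1.5, -3, 0]

```text
time: 5.85
position: [0.5191, 0.3066, 0.1336]
tool_rot: [0.459, 0.537, -0.461, 0.536]
ft_force: [-0.9, -0.4, -1.7]
grip_width: 0.0618
```

Run:
```python
from h import *; from rig import robot
c=robot.camera("scene");crop(c,[310,90,440,220],4,"pics/i_s.png")
c=robot.camera("top");crop(c,[150,150,270,270],4,"pics/i_t.png")
o=robot.get_obs();c=robot.camera("wrist");crop(c,[230,150,410,330],4,"pics/i_w.png")
print(o["time"],o["position"],o["ft_force"],goto(o,[.52,.304,.113],8.7))
```

```text
5.95 [0.52048161 0.3071     0.13555446] [ 0.28466793  0.27659391 -0.74894067] (array([22.6, -1. ,  3. ]), np.float64(0.08450419309895096))
```

View pics/i_s.png

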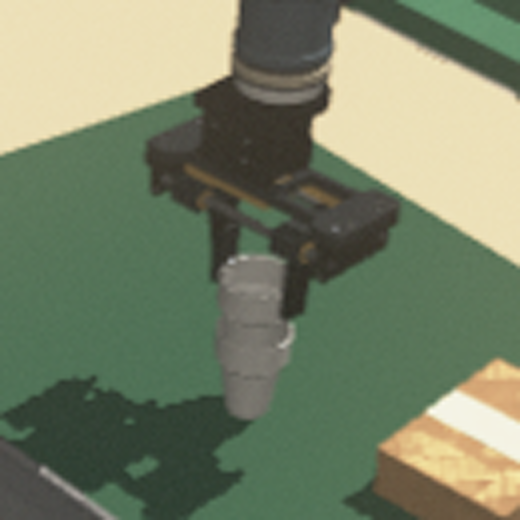

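View pics/i_w.png

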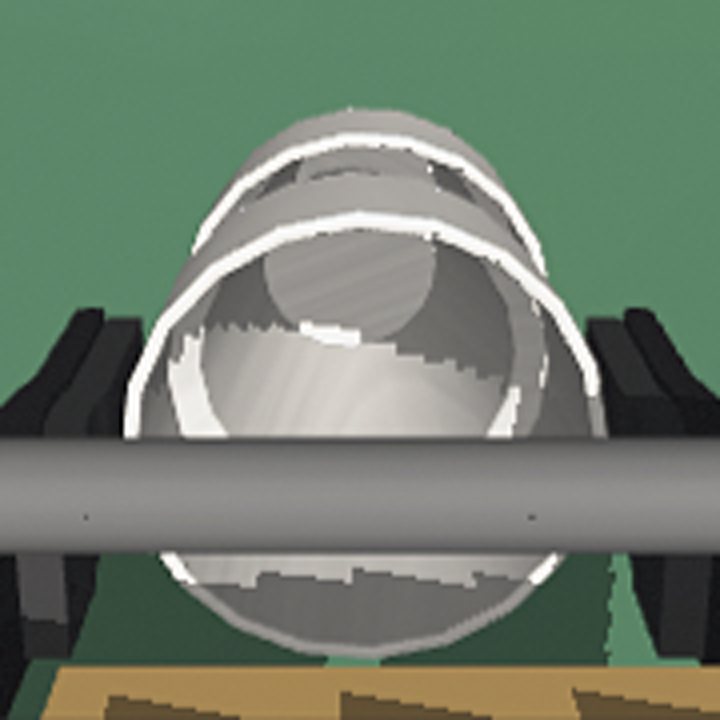

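Request:
move_arm:
  commands:
    - [1, 6, 0, 0.5, 0]
    - [1, 12, 0, 0.5, 0]
    - [1, 17, 0, 0.5, 0]
    - [1, 21, 0, 0.5, 0]
    - [1, 21, 0, 0.5, 0]

```text
time: 6.42
position: [0.5211, 0.3066, 0.1141]
tool_rot: [0.461, 0.537, -0.46, 0.537]
ft_force: [0.8, -0.2, -1.0]
grip_width: 0.062
```

Run:
```python
from h import *; from rig import robot
c=robot.camera("scene");crop(c,[310,90,440,220],4,"pics/j_s.png")
o=robot.get_obs()
print(o["time"],o["position"],o["ft_force"],goto(o,[.52,.304,.113],8.7))
```

```text
6.4667 [0.52067772 0.30652299 0.11420172] [ 1.10540704  0.23945089 -0.50845487] (array([ 1.2, -1.1,  2.4]), np.float64(0.07738061260252493))
```

View pics/j_s.png

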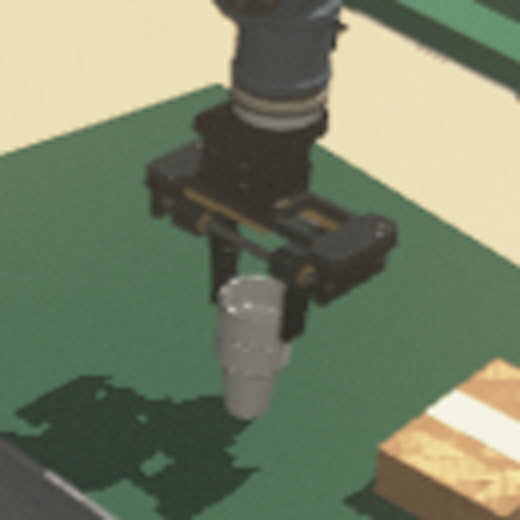

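Request:
move_arm:
  commands:
    - [1, 1, 0, 0.5, 0]
    - [1, 2, 0, 0.5, 0]
    - [1, 3, 0, 0.5, 0]
    - [1, 3, 0, 0.5, 0]

```text
time: 6.8
position: [0.5212, 0.3064, 0.1134]
tool_rot: [0.461, 0.536, -0.459, 0.537]
ft_force: [-1.7, -0.5, 9.4]
grip_width: 0.0619
```

Request:
move_arm:
  commands:
    - [0.2, 0, 0, 0, 0]
    - [-0.6, 0, 0, 0, 0]
    - [-1, 0, 0, 0, 0]
    - [-1, 0, 0, 0, 0]
    - [-1, 0, 0, 0, 0]
    - [-1, 0, 0, 0, 0]

```text
time: 7.3
position: [0.52, 0.3059, 0.111]
tool_rot: [0.46, 0.537, -0.461, 0.537]
ft_force: [-0.2, 0.0, 0.7]
grip_width: 0.0845
```

Request:
move_arm:
  commands:
    - [-1, -10, 0, 0, 0]
    - [-1, -25, 0, 0, 0]
    - [-1, -45, 0, 0, 0]
    - [-1, -80, 0, 0, 0]
    - [-1, -80, 0, 0, 0]

```text
time: 7.72
position: [0.524, 0.3075, 0.198]
tool_rot: [0.464, 0.535, -0.456, 0.539]
ft_force: [1.3, 0.8, 0.8]
grip_width: 0.0872
```

Run:
```python
from h import *; from rig import robot
c=robot.camera("scene");crop(c,[310,90,440,220],4,"pics/k_s.png")
o=robot.get_obs();c=robot.camera("wrist");cv2.imwrite("pics/k_w.png",c["image"][:,:,::-1])
print(o["time"],o["position"],o["ft_force"],o["grip_width"])
c=robot.camera("top");crop(c,[160,170,400,270],3,"pics/k_t.png")
```

```text
7.7667 [0.52293606 0.30700035 0.19572784] [ 0.06288675 -0.60705522  0.09706877] 0.08690880640794406
```

View pics/k_s.png

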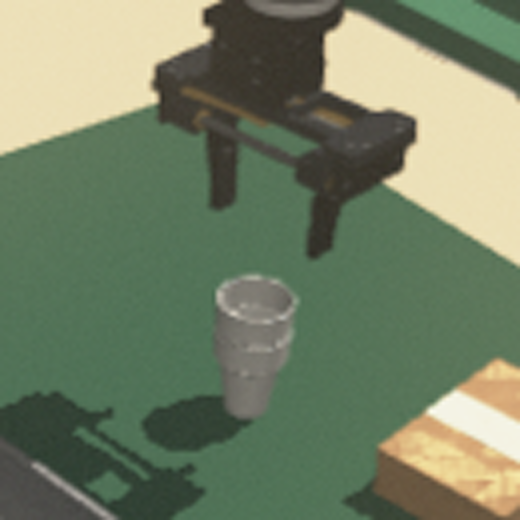

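View pics/k_w.png

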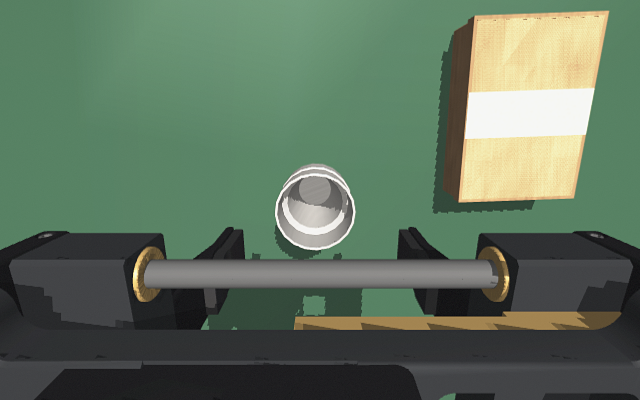

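Run:
```python
from h import *; from rig import robot
o=robot.get_obs()
print(o["time"],o["position"],o["q"].round(3),goto(o,[.6744,.0122,.19],8.7))
```

```text
7.8667 [0.52033967 0.30595925 0.19212332] [ 0.347  0.565  1.542 -0.     1.033  0.193] (array([  2.2, 107.4, 313.8]), np.float64(0.0862708272591135))
```

Request:
move_arm:
  commands:
    - [-1, 2, 14, 40, 0]
    - [-1, 2, 28, 80, 0]
    - [-1, 2, 40, 120, 0]
    - [-1, 2, 54, 160, 0]
    - [-1, 2, 68, 200, 0]
    - [-1, 2, 82, 240, 0]
    - [-1, 2, 95, 280, 0]
    - [-1, 2, 107, 314, 0]

```text
time: 8.53
position: [0.6736, 0.0099, 0.1875]
tool_rot: [0.46, 0.538, -0.461, 0.536]
ft_force: [0.4, 0.7, -0.0]
grip_width: 0.087
```

Request:
move_arm:
  commands:
    - [-1, 0, 0, 0, 0]
    - [-1, 0, 0, 0, 0]
    - [-1, 0, 0, 0, 0]

```text
time: 8.78
position: [0.6727, 0.0121, 0.1877]
tool_rot: [0.46, 0.538, -0.461, 0.535]
ft_force: [0.0, 0.3, 0.5]
grip_width: 0.0869
```

```bash
cat >> h.py <<'E'
def tote_pts(pose3=(.5644,.0175,.1525)):
    x,y,a=pose3
    P=np.array([[102,-28,82],[102,28,82],[114,-28,82],[114,28,82],[110,75,48],[110,-75,48],[-110,-75,48],[-110,35,48],[-70,75,48],[-87.2,52.2,4],[102,-28,48],[102,28,48]])/1000
    Rz=R.from_euler("z",a).as_matrix();return P@Rz.T+[x,y,0]
E
python3 - <<'E'
from h import *; from rig import robot
o=robot.get_obs();c=robot.camera("wrist")
cv2.imwrite("pics/l_w.png",c["image"][:,:,::-1])
crop(c,[0,0,640,400],1.2,"pics/l_w.png",proj(c,tote_pts(),o))
print(o["time"],o["position"],o["joint_velocities"].round(3),goto(o,[.6744,.0122,.091],8.7))
E
```

```text
8.7833 [0.67268159 0.01214582 0.18766039] [ 0.031 -0.015  0.013 -0.001 -0.002 -0.002] (array([96.7,  2.1,  0.4]), np.float64(0.03231417587592489))
```

View pics/l_w.png

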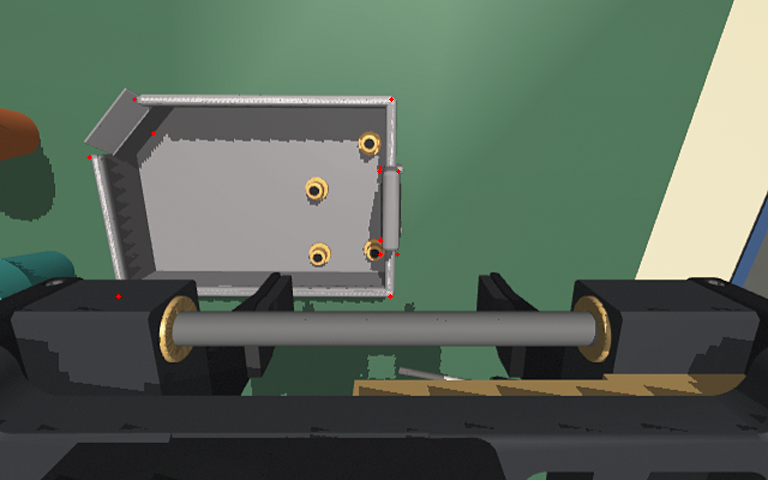

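Request:
move_arm:
  commands:
    - [-1, 20, 2.5, 0, 0]
    - [-1, 50, 2.5, 0, 0]
    - [-1, 80, 2.5, 0, 0]
    - [-1, 96, 2.5, 0, 0]
    - [-1, 96, 2.5, 0, 0]
    - [-1, 96, 2.5, 0, 0]

```text
time: 9.33
position: [0.6751, 0.0143, 0.0924]
tool_rot: [0.459, 0.538, -0.46, 0.536]
ft_force: [0.9, -0.1, 0.5]
grip_width: 0.087
```

Run:
```python
from h import *; from rig import robot
o=robot.get_obs();c=robot.camera("wrist")
crop(c,[0,0,640,400],1.2,"pics/m_w.png",proj(c,tote_pts(),o))
print(o["time"],o["position"],o["ft_force"],goto(o,[.6744,.0122,.091],8.7))
```

```text
9.3333 [0.67512379 0.01429311 0.09241378] [ 0.9303683  -0.11547574  0.54474706] (array([ 1.4, -1. ,  2. ]), np.float64(0.2123249581318305))
```

View pics/m_w.png

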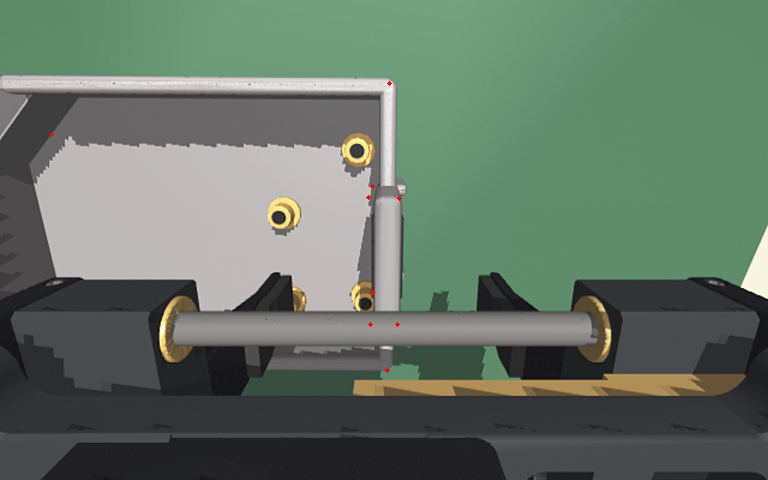

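Request:
move_arm:
  commands:
    - [1, 0, 1, 0, 0]
    - [1, 0, 1, 0, 0]
    - [1, 0, 1, 0, 0]
    - [1, 0, 1, 0, 0]
    - [1, 0, 1, 0, 0]
    - [1, 0, 1, 0, 0]
    - [1, 0, 1, 0, 0]
    - [1, 0, 1, 0, 0]
  newtons: 12

```text
time: 10.05
position: [0.6775, 0.0125, 0.0934]
tool_rot: [0.46, 0.537, -0.46, 0.537]
ft_force: [-0.6, 0.1, -0.2]
grip_width: 0.0417
```

Request:
move_arm:
  commands:
    - [1, 0, 0, 0, 0]
    - [1, 0, 0, 0, 0]

```text
time: 10.22
position: [0.6775, 0.0125, 0.0933]
tool_rot: [0.46, 0.537, -0.46, 0.537]
ft_force: [-0.3, -0.3, -0.5]
grip_width: 0.0282
```

Request:
move_arm:
  commands:
    - [1, 0, 0, 0, 0]
    - [1, 0, 0, 0, 0]
    - [1, 0, 0, 0, 0]
    - [1, 0, 0, 0, 0]
    - [1, 0, 0, 0, 0]

```text
time: 10.63
position: [0.6769, 0.0125, 0.0933]
tool_rot: [0.46, 0.537, -0.461, 0.536]
ft_force: [-2.0, -1.3, 0.3]
grip_width: 0.0119
```

Run:
```python
from h import *; from rig import robot
o=robot.get_obs();c=robot.camera("wrist")
crop(c,[0,0,640,400],1.2,"pics/n_w.png")
print(o["time"],o["position"],o["ft_force"],o["grip_width"])
```

```text
10.6333 [0.67689248 0.01253039 0.09328737] [-2.02369602 -1.31438119  0.30277282] 0.011912797611311761
```

View pics/n_w.png

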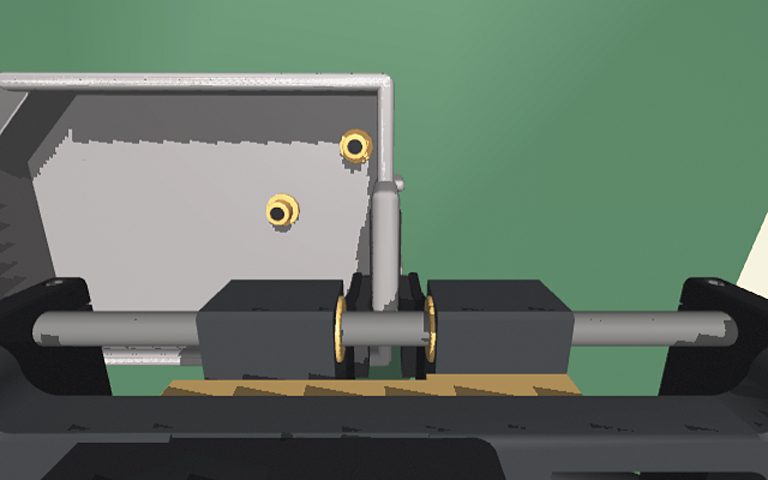

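Request:
move_arm:
  commands:
    - [1, -5, -1, -1, 0]
    - [1, -10, -2, -2, 0]
    - [1, -14, -4, -4, 0]
    - [1, -18, -5, -5, 0]
    - [1, -22, -6, -7, 0]
    - [1, -26, -8, -8, 0]
    - [1, -30, -10, -10, 0]
    - [1, -33, -11, -11, 0]

```text
time: 11.35
position: [0.665, 0.0219, 0.1272]
tool_rot: [0.46, 0.537, -0.46, 0.537]
ft_force: [1.1, -0.7, -5.0]
grip_width: 0.0128
```

```bash
cat > look.py <<'E'
import sys
from h import *; from rig import robot
n=sys.argv[1]
o=robot.get_obs();c=robot.camera("wrist");crop(c,[0,0,640,400],1,f"pics/{n}_w.png")
print(o["time"],o["position"].round(4),o["ft_force"].round(1),o["grip_width"].round(4))
c=robot.camera("scene");crop(c,[220,120,400,300],4,f"pics/{n}_s.png")
c=robot.camera("top");crop(c,[270,110,410,290],4,f"pics/{n}_t.png")
a=cv2.imread(f"pics/{n}_s.png");b=cv2.imread(f"pics/{n}_t.png")
a=cv2.resize(a,(480,480));b=cv2.resize(b,(373,480))[:, :320]
cv2.imwrite(f"pics/{n}_st.png",np.hstack([a,b]))
E
python3 look.py p1
```

```text
Traceback (most recent call last):
  File "look.py", line 5, in <module>
    print(o["time"],o["position"].round(4),o["ft_force"].round(1),o["grip_width"].round(4))
                                                                  ^^^^^^^^^^^^^^^^^^^^^
AttributeError: 'float' object has no attribute 'round'
```

View pics/p1_w.png

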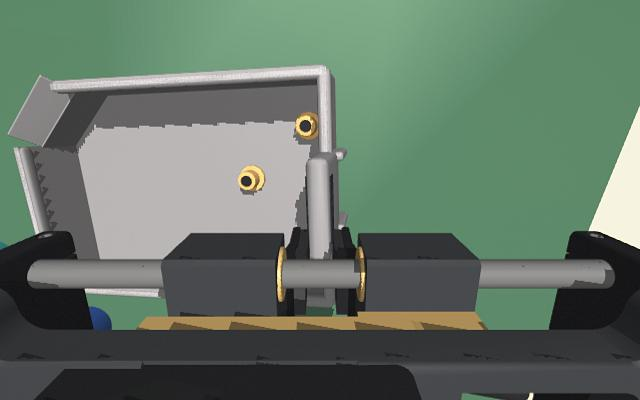

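```bash
sed -i 's/o\["grip_width"\].round(4)/round(float(o["grip_width"]),4)/' look.py; python3 look.py p1
```

```text
11.4 [0.6649 0.0221 0.1276] [-1.3 -0.5 -2.8] 0.0132
```

View pics/p1_st.png

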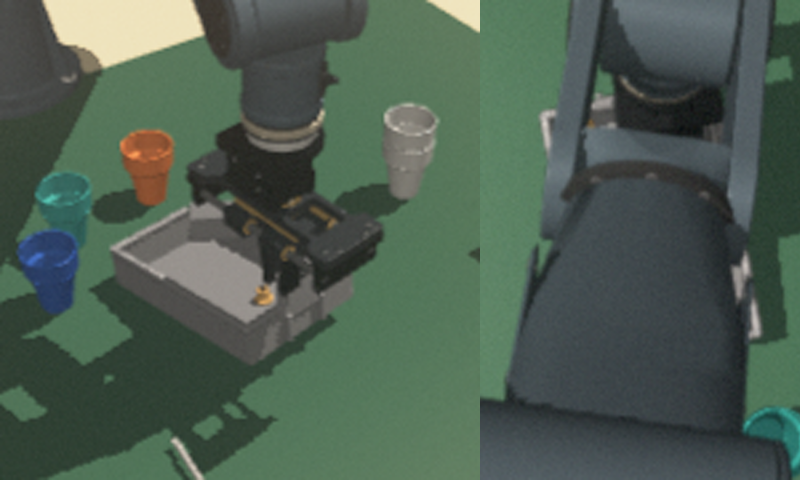

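View pics/p1_s.png

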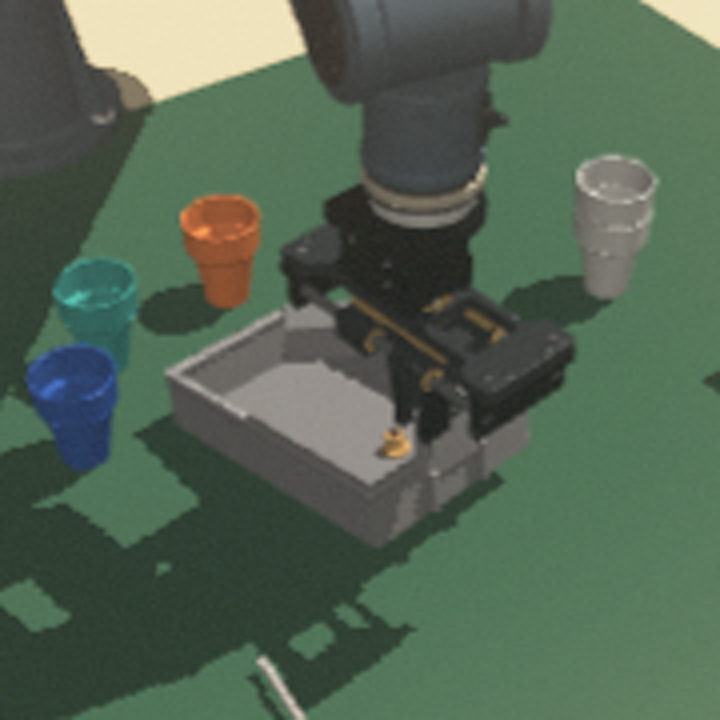

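View pics/p1_w.png

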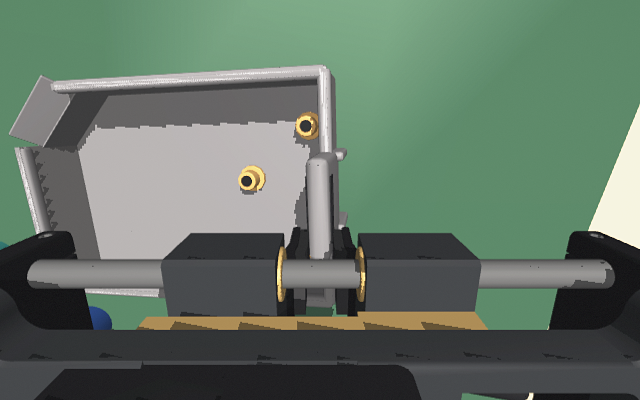

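```bash
cat > fit.py <<'E'
from h import *
C={'A':(-110,-75,48),'B':(110,-75,48),'Bb':(110,-75,0),'Ab':(-110,-75,0),'D':(110,75,48),'S1':(-70,75,48),'S2':(-110,35,48),'Db':(110,75,0),
'F1':(-106,33.3,4),'F2':(-68.3,71,4),'F3':(-106,-71,4),'f4':(106,71,4),'S1b':(-70,75,0),'S2b':(-110,35,0)}
def fit(scene,wrist,o,sp,wp,guess=(0.564,.0175,.02,0,-.1,.15)):
    def f(v):
        M=R.from_euler("ZYX",[v[5],v[4],v[3]]).as_matrix();r=[]
        for k,u in sp: r.append(proj(scene,M@np.array(C[k])/1000+v[:3])[0]-(np.array(u)))
        for k,u in wp: r.append((proj(wrist,M@np.array(C[k])/1000+v[:3],o)[0]-u)*.6)
        return np.ravel(r)
    s=least_squares(f,guess,x_scale=.05);v=s.x;M=R.from_euler("ZYX",[v[5],v[4],v[3]]).as_matrix()
    n=M[:,2];tilt=np.degrees(np.arccos(n[2]));
    down=-M.T[:,2]  # gravity in tote axes
    az=np.degrees(np.arctan2(down[1],down[0]))
    print("pos",v[:3].round(4),"yaw,pitch,roll deg",np.degrees([v[5],v[4],v[3]]).round(1),"tilt",tilt.round(1),"downhill az in tote (spout=135)",az.round(1))
    print("resid",[(k,q) for (k,_),q in zip(list(sp)+list(wp),s.fun.reshape(-1,2).round(1).tolist())])
    for k in ['Ab','S2b','S1b','Bb','Db']: print(k,(M@np.array(C[k])/1000+v[:3]).round(4))
    return v,M
E
cat > cal.py <<'E'
from rig import robot
import pickle
d={n:robot.camera(n) for n in ["scene","wrist"]}
pickle.dump(d,open("cal.pkl","wb"))
E
python3 cal.py
python3 - <<'E'
from fit import *;import pickle
d=pickle.load(open("cal.pkl","rb"))
from rig import robot;o=robot.get_obs()
s=lambda p:np.array(p)/4+[219.5,119.5]
fit(d["scene"],d["wrist"],o,[('A',s((167,374))),('B',s((374,492))),('Bb',s((377,548))),('Ab',s((174,418)))],[('D',(331,67)),('S1',(52,84)),('S2',(15,149))])
E
```

```text
pos [0.5707 0.0208 0.0202] yaw,pitch,roll deg [11.1 -8.4 -4.4] tilt 9.5 downhill az in tote (spout=135) 152.8
resid [('A', [-0.0, -1.0]), ('B', [-0.2, -0.4]), ('Bb', [0.3, 0.5]), ('Ab', [0.3, 1.7]), ('D', [-0.0, 0.0]), ('S1', [0.4, 0.2]), ('S2', [-0.6, -0.2])]
Ab [ 0.4774 -0.0736  0.0097]
S2b [0.4576 0.0342 0.0014]
S1b [0.4892 0.0811 0.0043]
Bb [ 0.691  -0.0318  0.042 ]
Db [0.6639 0.1153 0.0307]
```

Request:
move_arm:
  commands:
    - [1, -4, -2, -3, 0]
    - [1, -8, -4, -6, 0]
    - [1, -12, -6, -9, 0]
    - [1, -16, -8, -12, 0]
    - [1, -20, -10, -14, 0]
    - [1, -24, -12, -17, 0]
    - [1, -28, -15, -20, 0]
    - [1, -29, -15, -20, 0]

```text
time: 12.32
position: [0.6464, 0.0399, 0.1563]
tool_rot: [0.46, 0.537, -0.46, 0.537]
ft_force: [-1.4, -0.7, -4.1]
grip_width: 0.014
```

```bash
python3 look.py p2
```

```text
12.3167 [0.6464 0.0399 0.1563] [-1.4 -0.7 -4.1] 0.014
```

View pics/p2_s.png

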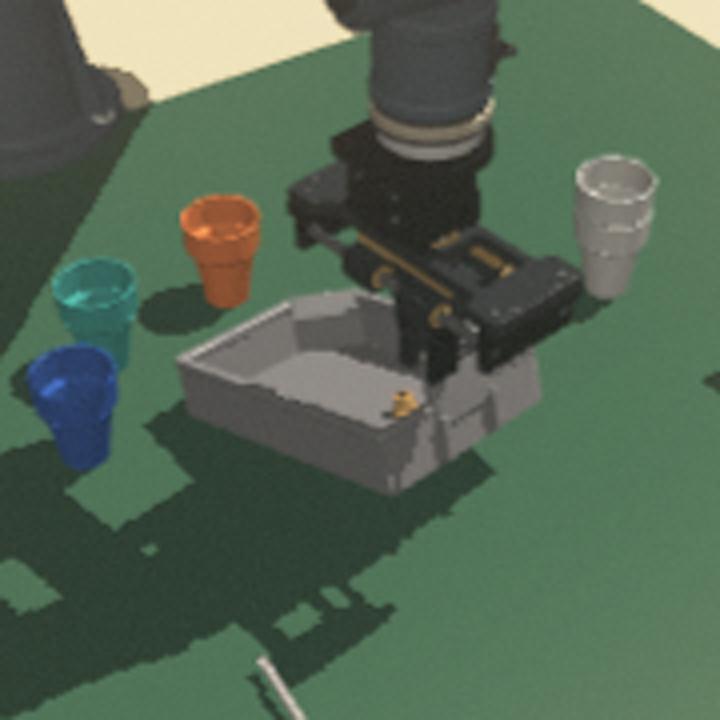

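View pics/p2_w.png

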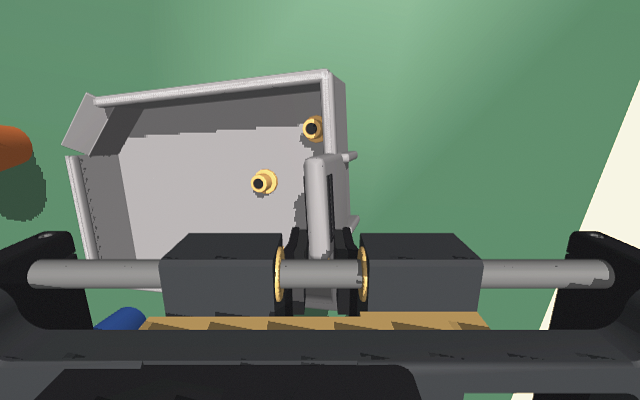

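Run:
```python
from fit import *;import pickle
d=pickle.load(open("cal.pkl","rb"))
from rig import robot;o=robot.get_obs();o["position"]=np.array([.6464,.0399,.1563])
s=lambda p:np.array(p)/4+[219.5,119.5]
fit(d["scene"],d["wrist"],o,[('A',s((178,362))),('B',s((386,432))),('Bb',s((394,494))),('Ab',s((188,406))),('Db',s((541,399)))],[('D',(331,70)),('S1',(95,101)),('S2',(66,158))])
```

```text
pos [0.5653 0.0345 0.0368] yaw,pitch,roll deg [ 13.8 -16.4  -6.6] tilt 17.6 downhill az in tote (spout=135) 158.7
resid [('A', [-0.8, -1.1]), ('B', [-0.4, -0.7]), ('Bb', [0.2, 0.2]), ('Ab', [-0.2, 2.5]), ('Db', [0.6, 0.8]), ('D', [0.3, -0.1]), ('S1', [-0.3, -0.2]), ('S2', [-0.3, -0.1])]
Ab [ 0.4782 -0.0637  0.014 ]
S2b [0.4556 0.0433 0.0019]
S1b [0.4846 0.0914 0.0088]
Bb [ 0.6832 -0.0133  0.0761]
Db [0.6523 0.1326 0.0596]
```

Request:
move_arm:
  commands:
    - [1, 0, 0, -3, 0]
    - [1, 0, 0, -6, 0]
    - [1, 0, 0, -9, 0]
    - [1, 0, 0, -12, 0]
    - [1, 0, 0, -15, 0]
    - [1, 0, 0, -15, 0]

```text
time: 12.97
position: [0.6443, 0.0548, 0.1552]
tool_rot: [0.46, 0.537, -0.46, 0.537]
ft_force: [0.3, -0.2, -4.5]
grip_width: 0.0139
```

```bash
python3 look.py p3
```

```text
12.9667 [0.6443 0.0548 0.1552] [ 0.3 -0.2 -4.5] 0.0139
```

View pics/p3_s.png

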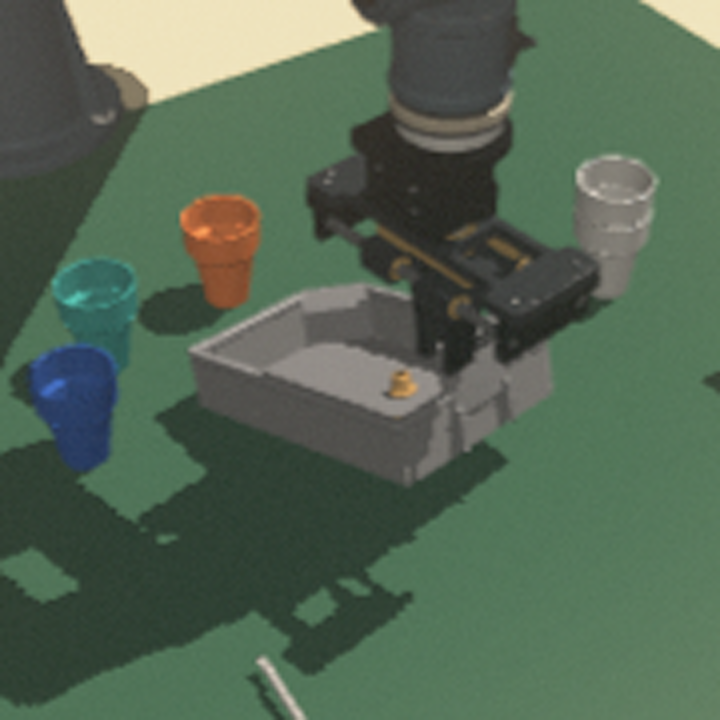

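View pics/p3_w.png

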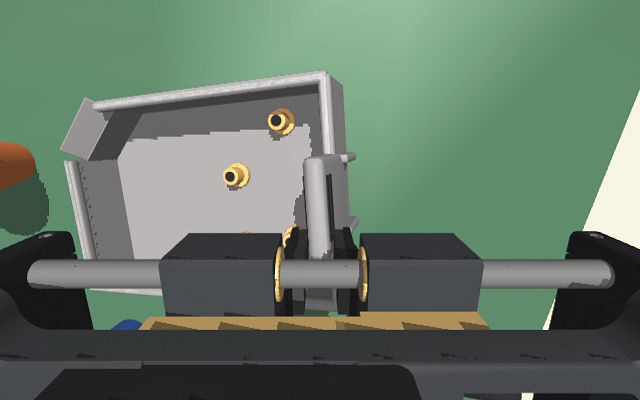

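Request:
move_arm:
  commands:
    - [1, 0, 0, 0, 0]
    - [1, 0, 0, -3, 0]
    - [1, -2, 0, -6, 0]
    - [1, -4, 0, -9, 0]
    - [1, -4, 0, -9, 0]
  newtons: 7

```text
time: 13.53
position: [0.6434, 0.0637, 0.1599]
tool_rot: [0.46, 0.537, -0.46, 0.537]
ft_force: [-0.0, -0.8, -4.0]
grip_width: 0.0151
```

```bash
python3 look.py p4
```

```text
13.5333 [0.6434 0.0637 0.1599] [-0.  -0.8 -4. ] 0.0151
```

View pics/p4_s.png

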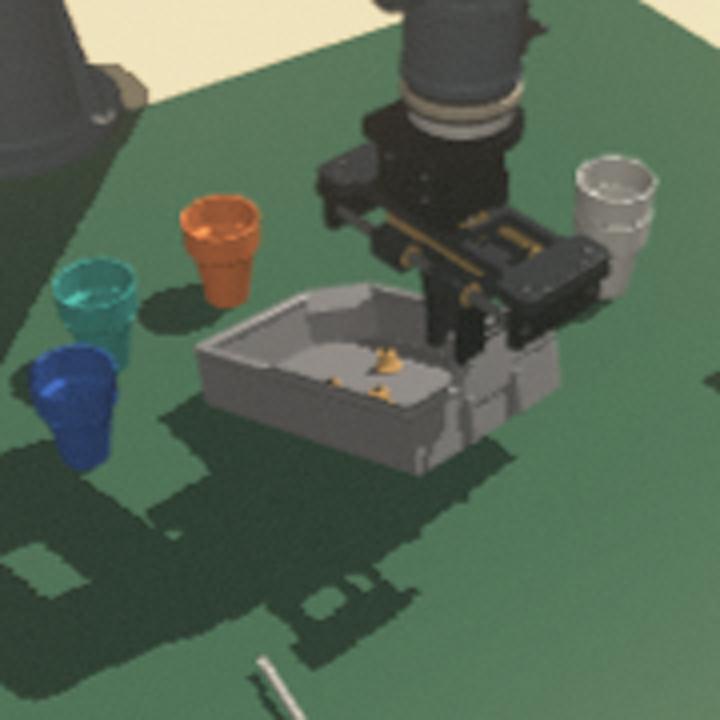

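View pics/p4_w.png

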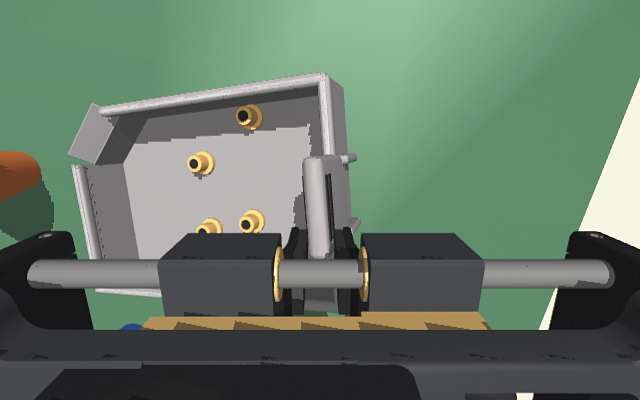

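```bash
cat > f.py <<'E'
from fit import *;import pickle
d=pickle.load(open("cal.pkl","rb"))
from rig import robot
s=lambda p:np.array(p)/4+[219.5,119.5]
def go(pos,S,W):
    o=robot.get_obs();o["position"]=np.array(pos)
    return fit(d["scene"],d["wrist"],o,[(k,s(v)) for k,v in S],W)
E
python3 - <<'E'
from f import *
go([.6434,.0637,.1599],[('A',(196,350)),('B',(412,410)),('Bb',(421,475)),('Ab',(207,396)),('Db',(558,386))],[('D',(329,74)),('S1',(101,108)),('S2',(72,167))])
E
```

```text
pos [0.5638 0.0529 0.0385] yaw,pitch,roll deg [ 15.3 -16.7  -8.7] tilt 18.8 downhill az in tote (spout=135) 153.2
resid [('A', [-0.1, -1.2]), ('B', [0.1, -0.4]), ('Bb', [0.0, -0.1]), ('Ab', [-0.1, 2.0]), ('Db', [1.4, 0.8]), ('D', [-0.0, 0.2]), ('S1', [-0.4, 0.9]), ('S2', [-0.2, -0.9])]
Ab [ 0.4785 -0.0472  0.0177]
S2b [0.4546 0.0589 0.0017]
S1b [0.4828 0.1076 0.0074]
Bb [0.6818 0.0083 0.0811]
Db [0.6491 0.153  0.0593]
```

Request:
move_arm:
  commands:
    - [1, -2, -1, -3, -1]
    - [1, -4, -2, -6, -2]
    - [1, -6, -3, -9, -3]
    - [1, -8, -4, -12, -4]
    - [1, -10, -5, -15, -5]
    - [1, -12, -6, -18, -5]
    - [1, -12, -6, -20, -5]
    - [1, -12, -6, -20, -5]

```text
time: 14.35
position: [0.6343, 0.0824, 0.1716]
tool_rot: [0.436, 0.556, -0.436, 0.557]
ft_force: [-0.7, -0.9, -4.0]
grip_width: 0.0153
```

```bash
python3 look.py p5
```

```text
14.35 [0.6343 0.0824 0.1716] [-0.7 -0.9 -4. ] 0.0153
```

View pics/p5_s.png

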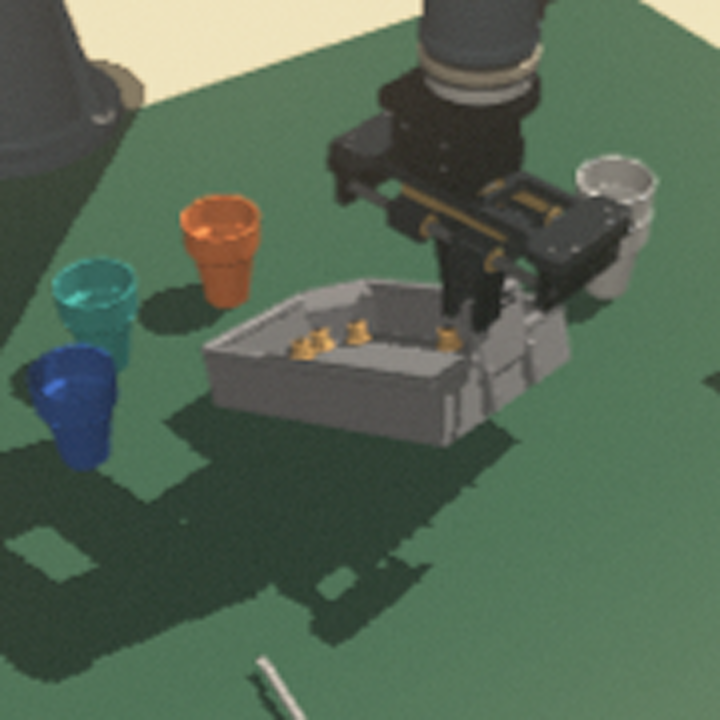

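View pics/p5_w.png

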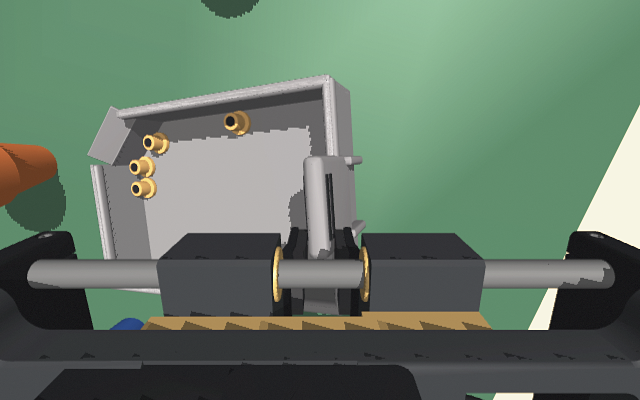

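Run:
```python
from f import *
go([.6343,.0824,.1716],[('A',(204,350)),('B',(436,378)),('Bb',(445,446)),('Ab',(214,400)),('Db',(570,360))],[('D',(331,77)),('S1',(120,112)),('S2',(92,167))])
```

```text
pos [0.5619 0.0628 0.0437] yaw,pitch,roll deg [ 21.  -19.9 -11.4] tilt 22.9 downhill az in tote (spout=135) 151.3
resid [('A', [-0.6, -0.9]), ('B', [-0.3, -0.2]), ('Bb', [0.3, -0.2]), ('Ab', [0.2, 1.7]), ('Db', [0.7, 0.7]), ('D', [0.2, -0.0]), ('S1', [-0.4, 0.6]), ('S2', [-0.2, -0.7])]
Ab [ 0.4869 -0.0446  0.0202]
S2b [ 4.552e-01  5.870e-02 -3.000e-04]
S1b [0.4789 0.1097 0.0059]
Bb [0.68   0.0293 0.0952]
Db [0.6369 0.1703 0.0672]
```

Request:
move_arm:
  commands:
    - [1, -2, -1, -3, 0]
    - [1, -4, -2, -6, 0]
    - [1, -6, -3, -9, 0]
    - [1, -8, -4, -12, 0]
    - [1, -10, -5, -15, 0]
    - [1, -12, -6, -18, 0]
    - [1, -14, -8, -21, 0]
    - [1, -14, -8, -22, 0]

```text
time: 15.17
position: [0.6213, 0.1018, 0.1861]
tool_rot: [0.436, 0.556, -0.436, 0.557]
ft_force: [0.0, -0.2, -3.7]
grip_width: 0.0156
```

```bash
python3 look.py p6
```

```text
15.1667 [0.6213 0.1018 0.1861] [ 0.  -0.2 -3.7] 0.0156
```

View pics/p6_s.png

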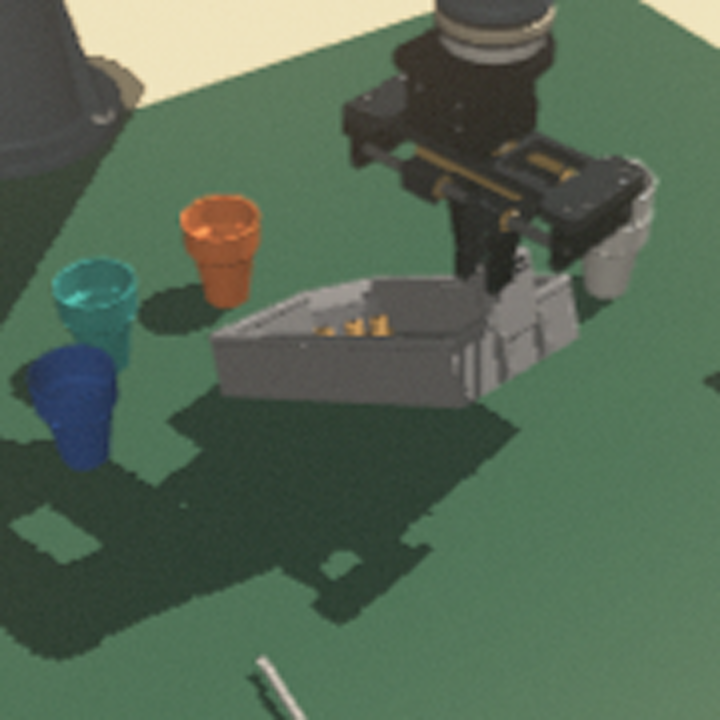

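View pics/p6_w.png

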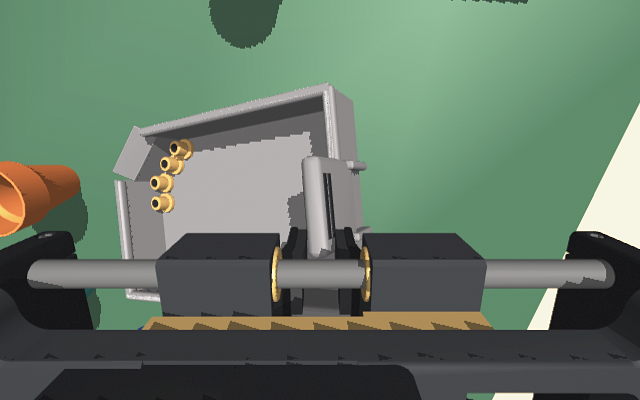

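Run:
```python
from f import *
v,M=go([.6213,.1018,.1861],[('A',(212,336)),('B',(456,332)),('Bb',(472,408)),('Ab',(222,395)),('Db',(578,336))],[('D',(331,85)),('S1',(144,131)),('S2',(117,181))])
o=robot.get_obs();w=d["wrist"]
for uv in [(162,204),(161,184),(172,164),(181,149)]:
    # intersect with plane tote z=15mm (barrel top)
    Rm,t=pose(w,o);dd=Rm@np.array([(uv[0]-w["cx"])/w["fx"],(uv[1]-w["cy"])/w["fy"],1])
    for h in (.019,):
        lo=M.T@(t-v[:3]);ld=M.T@dd;k=(h-lo[2])/ld[2];print(((lo+k*ld)*1000).round(1))
```

```text
pos [0.5611 0.0728 0.0533] yaw,pitch,roll deg [ 25.5 -23.3 -17.5] tilt 28.9 downhill az in tote (spout=135) 145.2
resid [('A', [-0.3, -0.1]), ('B', [-0.6, 0.5]), ('Bb', [-1.5, -0.8]), ('Ab', [0.5, 0.8]), ('Db', [1.2, 1.1]), ('D', [0.5, -0.8]), ('S1', [-0.8, 0.3]), ('S2', [0.3, 0.4])]
Ab [ 0.4928 -0.0391  0.0304]
S2b [4.594e-01 6.120e-02 1.000e-04]
S1b [0.4803 0.1135 0.0049]
Bb [0.6751 0.048  0.1175]
Db [0.6295 0.1848 0.0762]
[-89.   11.2  19. ]
[-88.4  30.8  19. ]
[-71.1  48.3  19. ]
[-57.6  60.8  19. ]
```

Request:
move_arm:
  commands:
    - [1, 0, 0, -2, 0]
    - [1, 0, -1, -4, 0]
    - [1, 0, -2, -6, 0]
    - [1, 0, -2, -8, 0]
    - [1, 0, -3, -10, 0]
    - [1, 0, -3, -12, 0]
    - [1, 0, -3, -12, 0]

```text
time: 15.9
position: [0.6156, 0.1126, 0.1855]
tool_rot: [0.436, 0.556, -0.436, 0.556]
ft_force: [1.5, -0.5, -1.5]
grip_width: 0.0159
```

```bash
python3 look.py p7
```

```text
15.9 [0.6156 0.1126 0.1855] [ 1.5 -0.5 -1.5] 0.0159
```

View pics/p7_s.png

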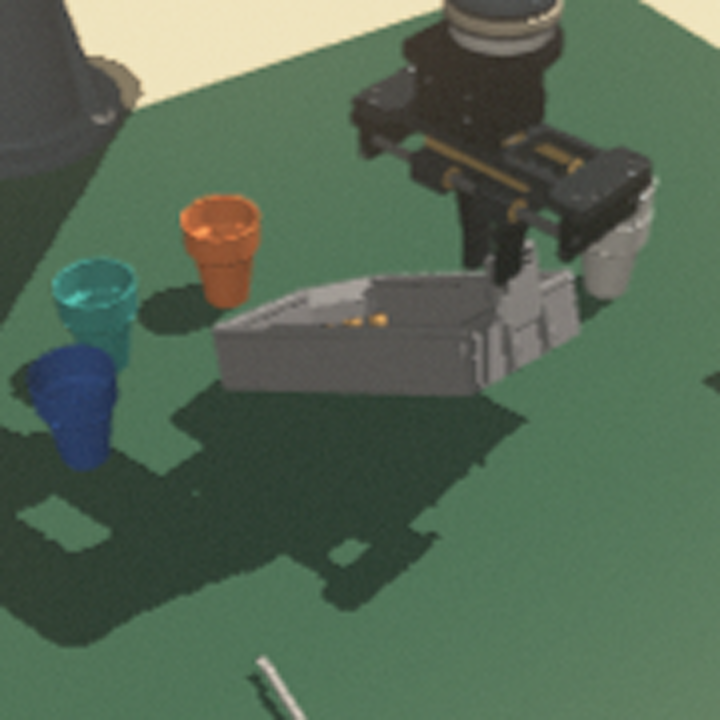

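View pics/p7_w.png

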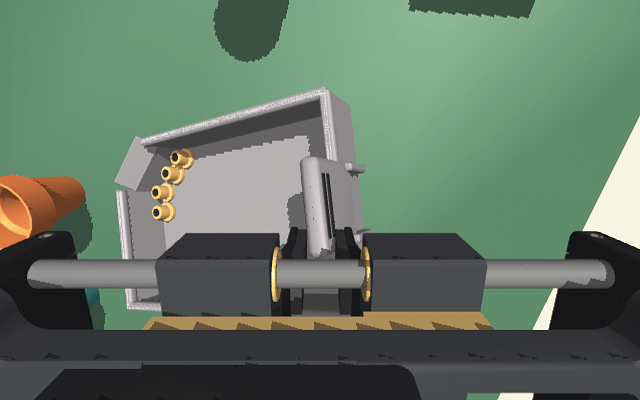

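```bash
cat >> f.py <<'E'
def bush(v,M,uvs):
    o=robot.get_obs();w=d["wrist"];Rm,t=pose(w,o)
    for uv in uvs:
        dd=Rm@np.array([(uv[0]-w["cx"])/w["fx"],(uv[1]-w["cy"])/w["fy"],1])
        lo=M.T@(t-v[:3]);ld=M.T@dd;k=(.019-lo[2])/ld[2];print(((lo+k*ld)*1000).round(1))
E
python3 - <<'E'
from f import *
v,M=go([.6156,.1126,.1855],[('A',(216,329)),('B',(468,320)),('Bb',(482,396)),('Ab',(225,389)),('Db',(580,331))],[('D',(327,89)),('S1',(143,142)),('S2',(117,192))])
bush(v,M,[(156,212),(155,192),(165,174),(176,157)])
E
```

```text
pos [0.5572 0.0777 0.0547] yaw,pitch,roll deg [ 28.  -22.5 -19.3] tilt 29.3 downhill az in tote (spout=135) 141.3
resid [('A', [-0.6, -0.2]), ('B', [-0.8, 0.6]), ('Bb', [-1.5, -0.6]), ('Ab', [0.2, 0.6]), ('Db', [1.1, 0.7]), ('D', [0.5, -1.1]), ('S1', [-0.6, 0.1]), ('S2', [0.3, 0.6])]
Ab [ 0.4922 -0.037   0.0356]
S2b [0.4558 0.0612 0.0019]
S1b [0.4752 0.1143 0.0049]
Bb [0.6717 0.0584 0.1197]
Db [0.6221 0.1923 0.0737]
[-98.5  14.3  19. ]
[-97.4  34.1  19. ]
[-80.9  49.7  19. ]
[-63.8  63.5  19. ]
```

Request:
move_arm:
  commands:
    - [1, -1, -1, -2, 0]
    - [1, -2, -1, -4, 0]
    - [1, -3, -2, -6, 0]
    - [1, -4, -2, -8, 0]
    - [1, -5, -3, -10, 0]
    - [1, -5, -3, -10, 0]
    - [1, -5, -3, -10, 0]

```text
time: 16.63
position: [0.6098, 0.1213, 0.1902]
tool_rot: [0.436, 0.557, -0.437, 0.556]
ft_force: [-0.5, -0.7, -4.0]
grip_width: 0.0159
```

```bash
python3 look.py p8
```

```text
16.6333 [0.6098 0.1213 0.1902] [-0.5 -0.7 -4. ] 0.0159
```

View pics/p8_s.png

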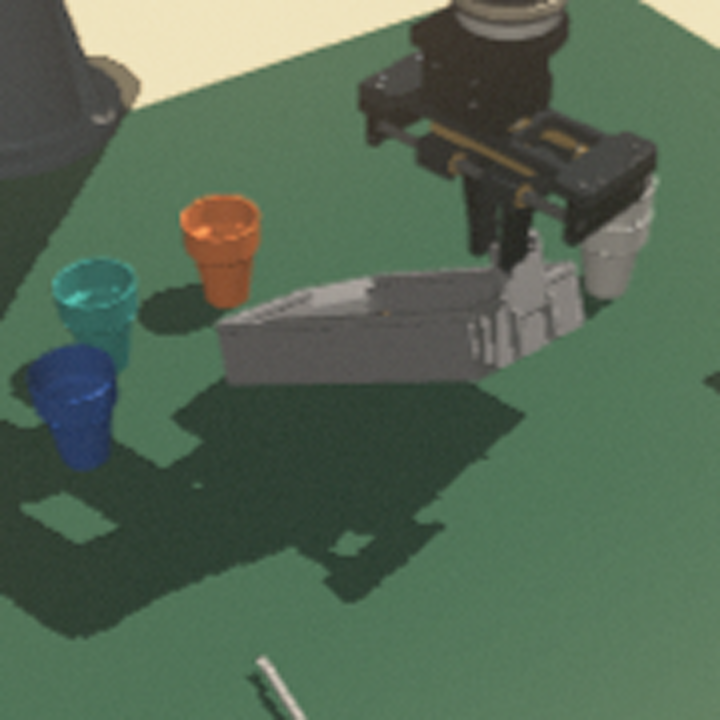

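View pics/p8_w.png

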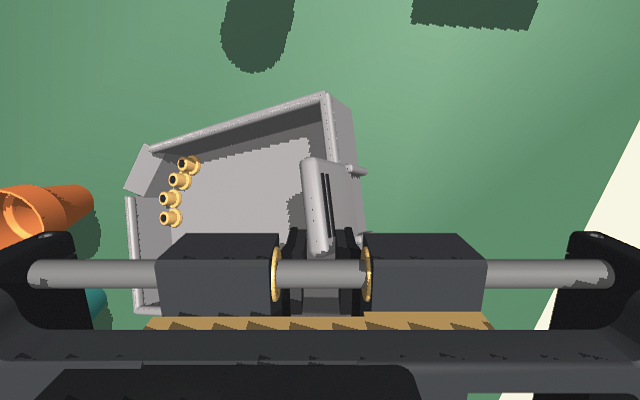

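Run:
```python
from f import *
v,M=go([.6098,.1213,.1902],[('A',(219,324)),('B',(472,310)),('Bb',(486,382)),('Ab',(229,384)),('Db',(583,326))],[('D',(327,93)),('S1',(153,151)),('S2',(127,198))])
bush(v,M,[(164,217),(163,199),(173,181),(182,164)])
```

```text
pos [0.5557 0.0812 0.0554] yaw,pitch,roll deg [ 29.9 -23.2 -22.3] tilt 31.7 downhill az in tote (spout=135) 138.4
resid [('A', [-0.6, 0.1]), ('B', [-0.2, -0.3]), ('Bb', [-0.9, -0.4]), ('Ab', [-0.2, 1.0]), ('Db', [0.9, 1.0]), ('D', [0.5, -0.5]), ('S1', [-0.9, -0.7]), ('S2', [0.3, 0.8])]
Ab [ 0.493  -0.0349  0.0383]
S2b [ 0.4564  0.0615 -0.    ]
S1b [0.475  0.1149 0.0017]
Bb [0.6683 0.0659 0.1249]
Db [0.6185 0.1974 0.0725]
[-98.1  15.5  19. ]
[-97.8  34.   19. ]
[-80.8  49.8  19. ]
[-66.1  64.4  19. ]
```

Request:
move_arm:
  commands:
    - [1, 0, 0, 0, 0]
    - [1, 0, 0, 0, 0]
    - [1, 0, 0, 0, 0]
    - [1, 0, 0, 0, 0]
    - [1, 0, 0, 0, 0]
    - [1, 0, 0, 0, 0]
    - [1, 0, 0, 0, 0]
    - [1, 0, 0, 0, 0]

```text
time: 17.45
position: [0.6104, 0.1212, 0.1904]
tool_rot: [0.436, 0.556, -0.436, 0.556]
ft_force: [-0.5, -1.2, -4.7]
grip_width: 0.0163
```

Request:
move_arm:
  commands:
    - [1, 0, 0, 0, 0]
    - [1, 0, 0, 0, 0]
    - [1, 0, 0, 0, 0]
    - [1, 0, 0, 0, 0]
    - [1, 0, 0, 0, 0]
    - [1, 0, 0, 0, 0]
    - [1, 0, 0, 0, 0]
    - [1, 0, 0, 0, 0]

```text
time: 18.12
position: [0.6104, 0.1212, 0.1904]
tool_rot: [0.436, 0.556, -0.436, 0.556]
ft_force: [-0.8, -0.5, -4.3]
grip_width: 0.0161
```

```bash
python3 look.py p9
python3 - <<'E'
from h import *; from rig import robot
a=cv2.imread("pics/p8_w.png").astype(int);b=cv2.imread("pics/p9_w.png").astype(int);print(abs(a-b).mean(),(abs(a-b).max(2)>60).sum())
c=robot.camera("scene");cv2.imwrite("pics/p9_full.png",c["image"][:,:,::-1])
E
```

```text
18.1167 [0.6104 0.1212 0.1904] [-0.8 -0.5 -4.3] 0.0161
1.8048229166666667 1823
```

View pics/p9_w.png

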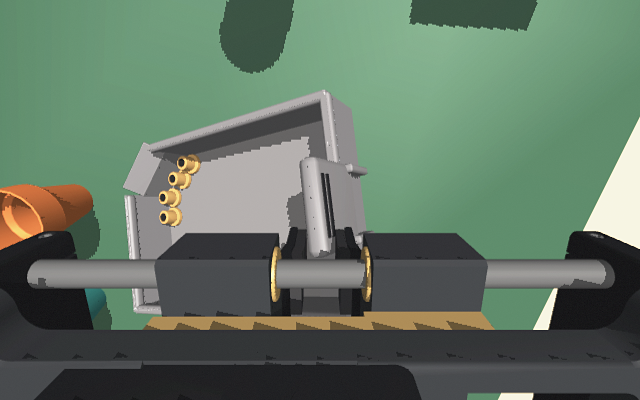

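View pics/p9_full.png

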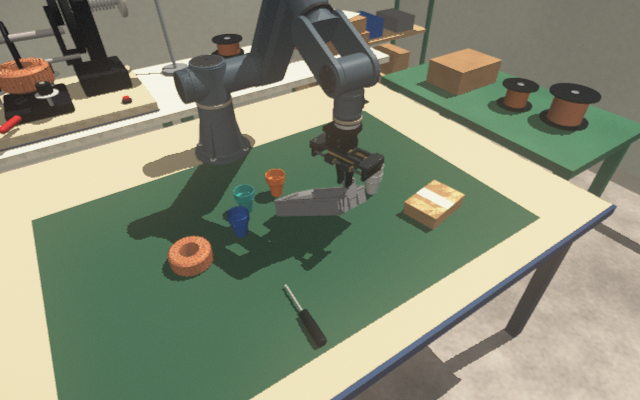

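Run:
```python
from rig import robot
print(robot.hand_in()); print(robot.get_obs()["time"])
```

```text
the job is handed in; nothing more can be done
None
the job is handed in; nothing more can be done
```

The job is handed in: the scoop cup is nested in the bench cup, and the arm is holding the tote by its tab, tipped onto the spout edge. It took about 18 s of the 48 s, and the hand-in gave no verdict.

- **Cup:** I lowered the scoop cup into the mate until it pushed back with about 9 N, at the height expected for a full nest, then let go. The scene and wrist pictures show it upright and nested.
- **Tote:** The tool can't tilt, so I gripped the tab near its −y end with a light grip (12 N, later 7 N). I then lifted along an arc so the tote turned inside the jaws. The last fit gave 31.7° of tilt, aimed about 3° off the spout direction, with both ends of the spout edge within 2 mm of the bench.
- **Bushings:** All four lie touching in the spout corner and none spilled. Three are along the spout wall; the fourth sits next to them against the short wall (the end away from the tab), about 40 mm from the spout point.
- **Steadiness:** I held the pose for 1.5 s before handing in, and the arm pose and bushings stayed put (jaw opening within 0.4 mm). The wrist force was about 4 to 5 N.
- **Side effects:** While tipping, the tote slid about 6 cm sideways on the bench and turned about 20°. The coil, carton, screwdriver and coloured cups look unmoved in the last scene picture.

Measured points agreed to a few millimetres. In the last fit, image points were off by up to about 1.2 pixels.

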